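Unstack the soldering gear and set up the soldering corner

TASK

Set up the soldering corner from the stack of gear, taking it apart from the top down, one piece at a time: the lidded jar into the smaller, dark wooden stand, the flat round tin into the larger, light wooden stand, the pale honeycomb board flat on the middle of the turntable (its direction does not matter), and last the black charcoal block right down into its steel pan, its long side along the pan's. Set every piece down gently, level and without dropping it, and leave the borax dish and the steel doming block where they stand.

Things in the scene. Friction and masses are not known exactly. Their poses are not given: they have to be found in the camera images.
- lidded_jar: White jar with a black lid, upright, standing on the tin at the top of the stack. Body 44 mm in diameter up to 41 mm, lid 41 mm in diameter, 54 mm high in all, 0.1 kg. Origin: centre of the underside; z up. Grip it round the body.
- solder_tin: Flat round cream-white tin with a yellow label on its lid, lying on the honeycomb board under the jar. 65 mm in diameter over the lid, 62 mm below it (the lid is the upper 12 mm and cannot come off), 26 mm high, 0.09 kg. Origin: centre of the underside; z up.
- honeycomb_board: Pale ceramic honeycomb soldering board with many small holes in it, 66 mm (its x) by 105 mm (its y) by 13 mm thick, 0.13 kg, lying crosswise on the charcoal block under the tin. Origin: centre of the underside; z up.
- charcoal_block: Black charcoal soldering block bound with iron wire, 66 mm (its x) by 111 mm (its y) by 36 mm high, about 0.3 kg, the lowest piece of the stack, standing on the bench. Origin: centre of the underside; z up.
- jar_stand: Smaller, dark round hardwood stand for the jar, fixed, 94 mm in diameter and 22 mm high, with a round well in its top: 52 mm in diameter, its mouth flared to 64 mm over the upper 6 mm, floor 8 mm above the bench (14 mm deep). Origin: centre of the underside, on the bench; z up.
- tin_stand: Larger, light-coloured round hardwood stand for the tin, fixed, 114 mm in diameter and 20 mm high, with a round well in its top: 74 mm in diameter, its mouth flared to 86 mm over the upper 6 mm, floor 8 mm above the bench (12 mm deep), so that the tin stands 14 mm out of it. Origin: centre of the underside, on the bench; z up.
- turntable: Bench turntable, fixed: a green cast foot that carries a round dark-steel plate with turned grooves 160 mm in diameter, whose flat top is 34 mm above the bench. The plate turns about the upright axis with slight friction. Origin: on that axis, on the bench under the foot; z up.
- charcoal_pan: Shallow dark sheet-steel pan for the charcoal block, fixed, with a small hanging tab at its +y end. Floor 76 mm (its x) by 119 mm (its y), its top 2 mm above the bench; the four sides flare outward to an inner 90 by 133 mm at the rim, 14 mm above the bench. Origin: centre of the underside, on the bench; x across, y along it, z up.
- borax_dish: Bystander: round pale ceramic dish, 85 mm in diameter and 23 mm high, with a white cone about 36 mm tall standing in it. To be left alone. Origin: centre of the underside.
- doming_block: Bystander: grey steel doming block, a 45 mm cube with round hollows in its faces. To be left alone. Origin: centre of the underside.

How it is judged:
By the outcome, as a careful person would: the job done as asked, in the order asked, and still so for the second after the job is handed in, with the robot touching nothing.
It also fails if it takes over 115 s, if anything falls off the work surface, if the arm or the gripper's body presses on something with over 40 N, if the wrist force passes 120 N, or if a joint passes its speed limit or range.

ROBOT

A 6-joint arm with a two-finger parallel gripper is mounted at the origin on a cart in front of the work surface, level with it; the furniture and walls round the work are solid. World frame = base frame: x ahead of the robot, y to its left, z up, the work surface at z = 0. Lengths are in m, angles in rad, forces in N, time in s.
With the tool pointing down it reaches from about 0.375 to 0.9 m from the base axis. Payload 3.1 kg.
Tool frame: the origin (TCP) lies on the centre line of the jaws, within the pads' length; the fingertips stand 14 mm ahead of it and the grasp point (between the pads) lies 5 mm behind it; z points along the fingers, y is the line along which they close (so a half turn about z gives the same grasp; the last joint's range is limited). The gripper opens to 87 mm and grips with 3 to 60 N. Pads are 19 mm wide; open, the fingers measure 117 mm over their backs; the gripper's body (75 mm by 190 mm) begins 51 mm behind the grasp point.
Start: joints at [1.165, 0.527, 1.433, -0, 1.181, -0.178], TCP at [0.14, 0.609, 0.237] pointing down, gripper open.
Joint ranges: [-3.08, 3.08], [-0.75, 2.2], [0.22, 2.44], [-1.43, 4.57], [0, 2.65], [-2.85, 2.85]. Speed limits (rad/s): [2.79, 2.79, 3.14, 3.14, 3.14, 3.14].

INTERFACE

Orientations are given as a unit quaternion [x, y, z, w].
In Python, from rig import robot gives the robot as it stands.
- The arm moves only by the tool move_arm, never from a script. Its argument "commands" is a list of rows, each an object with "hand": the finger opening in cm, from 0 to 8.7; "travel": the shift along the tool's x, y, z in cm, a list of three; "twist": the turn, a rotation vector about the tool's x, y, z in degrees, a list of three. In form: [{"hand": hand, "travel": [dx, dy, dz], "twist": [wx, wy, wz]}, ...]. A call has 1 to 5 rows; each row shifts and turns the commanded pose from where the row before left it, along the tool's axes as they then stand; what a row does not reach is not made up. A row lasts 1/12 s, in which the tool goes at most 41.7 mm and 7.16 degrees, less where a joint would pass 70% of its speed; a pose out of reach is approached as far as the arm can. A call is refused whole if a number of a shift passes 4.17 or a number of a turn 7.16, either way. A call with a gripper value outside its range is refused whole. The fingers move at their own pace and stop on an object; "force" is the grip in N (left out, the last holds). Time passes only in rows, so rows that do not move let the fingers close. It gives the time, the measured TCP pose, the force, the opening and the grip force at its end, in the units of the state.
- robot.get_obs(): the state, without advancing time (a new reading comes with each control period).
- robot.camera(name): name is "scene" or "top"; returns a dict with "frame" (420x560x3 uint8, red, green, blue), "fov_y" (degrees; the focal length in pixels is half the picture's height over the tangent of half this angle, whatever the lens; pixels are square), "cx", "cy" (the principal point, pixels), "extrinsics" (4x4, takes a point from camera to world coordinates). Camera axes: x right, y down, z forward; pixel columns grow to the right and rows downward; lengths in m; the calibration is good to about 2 mm. A picture is of the moment at which its call begins. There is no depth.
- robot.hand_in(): hands the job in; it is judged then, once.
The state is a dict: "time": time; "q": joint angles; "joint_velocities": joint speeds; "joint_torque": joint torques, N m; "position": TCP position; "tool_rot": TCP orientation; "ft_force": force on the tool from outside, world axes, zero at the start; "moment": the same for the moment, N m; "grip_width": finger opening in m; "grip_force": force on a finger pad.
Only numpy, scipy, OpenCV 4.12 (cv2) and the standard library are available. Lean on these libraries where they do the work, as an engineer would, in place of code of your own. Each camera call takes 0.05 s, during which the arm holds its last target. There are 200 camera calls.

## Working session

There is one attempt and no reset: what is moved stays moved. The work goes in short steps, Python scripts to look and compute and a tool call to move; the robot and the scene stay as the last step left them, time stands still between calls to the robot, and variables do not carry over. Pictures are saved under pics/ and viewed, at most 14 in all, crops included, and the job is handed in when it is done.

Besides the shell and the picture viewer there is one more tool, called after "Emit:" in YAML: its name, and indented under it one key for each argument. move_arm: Moves the arm, as the interface text tells. Its arguments: {"type":"object","properties":{"commands":{"type":"array"},"force":{"type":"number"}},"required":["commands"]}

```bash
mkdir -p pics
cat > h.py <<'E'
import numpy as np,cv2
from rig import robot
def shot(n,f):
    c=robot.camera(n); cv2.imwrite(f,c["frame"][:,:,::-1]); np.savez(f[:-4],**{k:np.array(v) for k,v in c.items()}); return c
def load(f): return dict(np.load(f))
def ray(c,u,v):
    f=210/np.tan(np.radians(float(c["fov_y"]))/2); E=np.array(c["extrinsics"])
    d=E[:3,:3]@np.array([(u-c["cx"])/f,(v-c["cy"])/f,1]); return E[:3,3],d
def plane(c,u,v,z):
    o,d=ray(c,u,v); return o+d*(z-o[2])/d[2]
def proj(c,p):
    f=210/np.tan(np.radians(float(c["fov_y"]))/2); E=np.array(c["extrinsics"])
    q=E[:3,:3].T@(np.array(p)-E[:3,3]); return f*q[0]/q[2]+c["cx"],f*q[1]/q[2]+c["cy"]
E
python3 - <<'E'
from h import *
for n in("scene","top"):
    c=shot(n,f"pics/{n}0.png"); print(n,c["fov_y"],c["cx"],c["cy"],np.round(c["extrinsics"],3).tolist())
print(robot.get_obs())
E
```

```text
scene 50.71824246543464 272.715908556644 204.6468842805736 [[0.514, -0.398, 0.76, -0.419], [-0.857, -0.221, 0.464, -0.596], [-0.016, -0.89, -0.455, 0.655], [0.0, 0.0, 0.0, 1.0]]
top 57.94504663451692 274.9123874044622 212.60806497629122 [[-0.002, -0.997, 0.075, 0.473], [-1.0, 0.004, 0.017, -0.001], [-0.017, -0.074, -0.997, 0.962], [0.0, 0.0, 0.0, 1.0]]
{'time': 0.1, 'q': array([ 1.16550129e+00,  5.28408779e-01,  1.43376644e+00, -1.40263892e-05,
        1.18140438e+00, -1.78512206e-01]), 'joint_velocities': array([-0.00092318, -0.00087906, -0.00288362, -0.00044766,  0.00069712,
       -0.00118483]), 'joint_torque': array([-5.41009940e-04, -4.40984774e+01, -1.77150321e+01,  6.34813984e-02,
        5.34253882e-02, -5.70474117e-05]), 'position': array([0.14025683, 0.60841093, 0.23565006]), 'tool_rot': array([ 1.13145872e-01,  9.93577891e-01, -9.53316392e-04, -2.79687273e-04]), 'ft_force': array([-0.55274864,  0.73348017, -0.81476159]), 'moment': array([-0.01767984, -0.00119338,  0.01975167]), 'grip_force': 0.0, 'grip_width': 0.08669730949734532}
```

View pics/scene0.png

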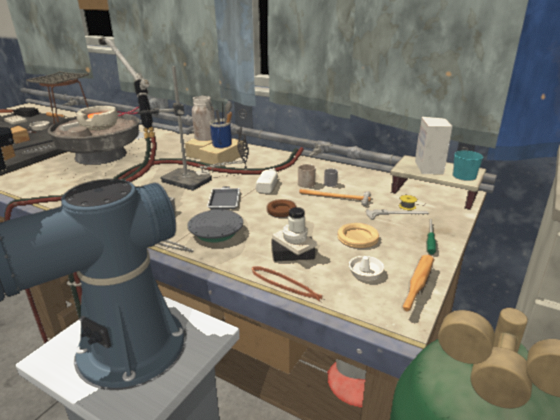

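View pics/top0.png

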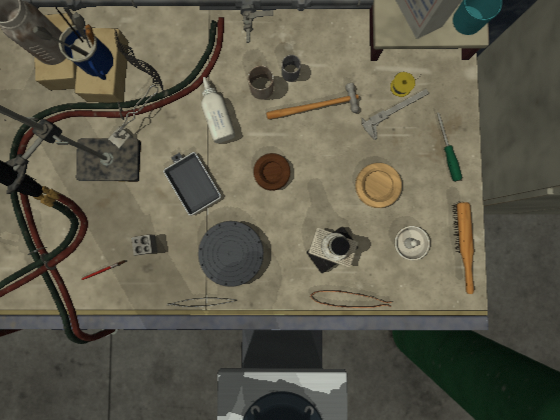

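The top view shows the stack around (335,245), with the jar lid at (340,244), and the turntable at (234,253). The jar stand is at (271,171), the tin stand at (379,185), the pan at (192,183), the borax dish at (412,243) and the doming block at (142,244). I'll enlarge the relevant areas next.

Run:
```python
from h import *
t=cv2.imread("pics/top0.png"); s=cv2.imread("pics/scene0.png")
a=cv2.resize(t[215:285,290:380],None,fx=8,fy=8,interpolation=cv2.INTER_CUBIC)
cv2.imwrite("pics/a.png",a)
b=cv2.resize(s[200:270,260:330],None,fx=8,fy=8,interpolation=cv2.INTER_CUBIC)
cv2.imwrite("pics/b.png",b)
d=cv2.resize(t[140:290,155:425],None,fx=2.9,fy=2.9,interpolation=cv2.INTER_CUBIC); cv2.imwrite("pics/d.png",d)
c=load("pics/top0.npz")
for n,u,v,z in[("jarlid",340,244,.129),("jstand",271,171,.022),("tstand",379,185,.02),("turn",234,253,.034),("pan",192,183,.014),("dom",142,244,.045),("borax",412,243,.02),("lampbase",108,160,.02),("rodtop?",45,130,.25)]: print(n,plane(c,u,v,z).round(3))
```

```text
jarlid [ 0.466 -0.129  0.129]
jstand [0.648 0.025 0.022]
tstand [ 0.611 -0.244  0.02 ]
turn [0.444 0.115 0.034]
pan [0.62  0.225 0.014]
dom [0.466 0.337 0.045]
borax [ 0.467 -0.322  0.02 ]
lampbase [0.679 0.439 0.02 ]
rodtop? [0.688 0.456 0.25 ]
```

View pics/a.png

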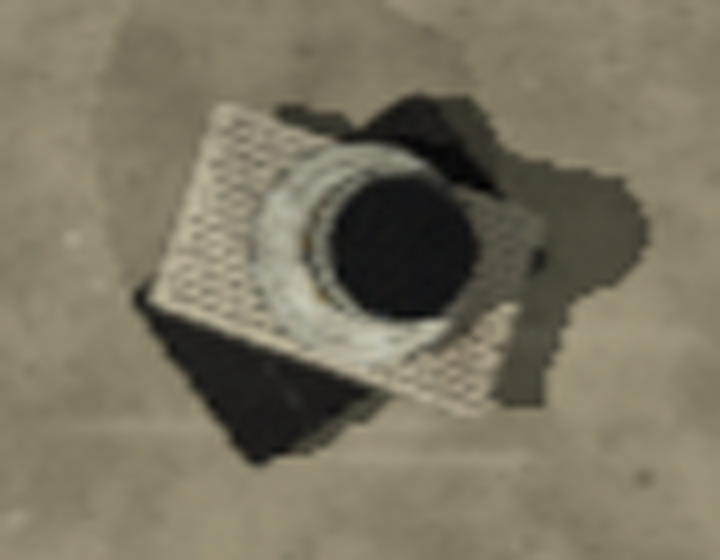

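View pics/b.png

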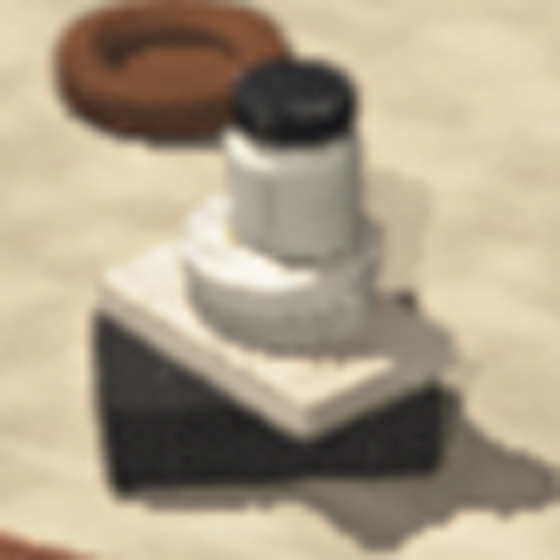

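View pics/d.png

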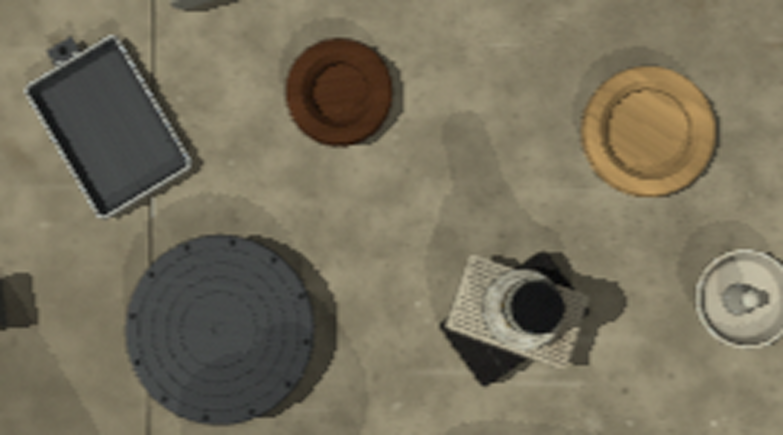

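The crops give the stack layout. In top pixels the lid centre is about (340.1,245.4) and the tin centre about (335.4,246). The board's corners are (317,227.3), (308.7,252) and (350.8,266), and the block's visible corners are (321.4,272.6), (307,251.4) and (342.6,226.4). Next I'll refine these by colour masks and check them against the scene view.

Run:
```python
from h import *
T=load("pics/top0.npz");S=load("pics/scene0.npz")
def big(m,box):
    k=np.zeros_like(m);x0,y0,x1,y1=box;k[y0:y1,x0:x1]=m[y0:y1,x0:x1]
    cs,_=cv2.findContours(k,cv2.RETR_EXTERNAL,cv2.CHAIN_APPROX_NONE); return max(cs,key=cv2.contourArea)
def hsv(c): return cv2.cvtColor(c["frame"],cv2.COLOR_RGB2HSV)
def cen(c,m,box,z,n):
    k=big(m.astype(np.uint8)*255,box); e=cv2.fitEllipse(cv2.convexHull(k)); print(n,np.round(e[0],1),np.round(e[1],1),plane(c,*e[0],z).round(4))
h=hsv(T);s=hsv(S)
print("px", h[171,255],h[185,360],h[243,425],h[150,300],h[253,215],s[207,272],s[243,345])
for c,hh,jb,tb,lb,n in[(T,h,(245,145,300,200),(350,155,410,215),(325,225,360,265),"top"),(S,s,(255,195,291,222),(330,215,385,255),(285,203,308,220),"scene")]:
    cen(c,(hh[...,0]<12)&(hh[...,1]>110),jb,.011,n+" jstand")
    cen(c,(hh[...,1]>105)&(hh[...,0]>8)&(hh[...,0]<25)&(hh[...,2]>70),tb,.010,n+" tstand")
    cen(c,hh[...,2]<60,lb,.129 if n=="top" else .122,n+" lid")
cen(T,(h[...,1]<70)&(h[...,2]<105)&((h[...,0]>80)|(h[...,1]<25)),(190,215,278,290),.031,"turn")
A=lambda p:(290+(p[0]+.5)/8-.5,215+(p[1]+.5)/8-.5)
D=lambda p:(155+(p[0]+.5)/2.9-.5,140+(p[1]+.5)/2.9-.5)
P=np.array
def pr(n,ps): 
    ps=P(ps);print(n,ps.round(4).tolist()); return ps
b=pr("board",[plane(T,*A(p),.049) for p in[(220,102),(153,300),(490,412)]])
print("centre",(b[0]+b[2])/2,np.linalg.norm(b[1]-b[0]),np.linalg.norm(b[2]-b[1]),np.degrees(np.arctan2(*(b[0]-b[1])[1::-1])))
b=pr("coal",[plane(T,*A(p),.036) for p in[(425,95),(140,295),(255,465)]])
print("centre",(b[0]+b[2])/2,np.linalg.norm(b[1]-b[0]),np.linalg.norm(b[2]-b[1]),np.degrees(np.arctan2(*(b[2]-b[1])[1::-1])),np.degrees(np.arctan2(*(b[0]-b[1])[1::-1])))
b=pr("pan",[plane(T,*D(p),.014) for p in[(27,90),(115,37),(190,162),(103,217)]])
print("centre",b.mean(0),[np.linalg.norm(b[i]-b[i-1]) for i in range(4)],[np.degrees(np.arctan2(*(b[i]-b[i-1])[1::-1])) for i in range(4)])
print("tin",plane(T,*A((367,252)),.075)); print("lid",plane(T,*A((404,247)),.129))
B=lambda p:(260+(p[0]+.5)/8-.5,200+(p[1]+.5)/8-.5)
print("scene lidtop",plane(S,*B((295,85)),.129),"board front corner",plane(S,*B((303,412)),.049),"left",plane(S,*B((98,290)),.049))
```

```text
px [ 12 167  78] [ 18 125 165] [ 22  43 147] [ 23  58 136] [80 10 74] [ 12 131  99] [ 17 118 216]
top jstand [274.6 171.2] [ 3.5 11.4] [0.6492 0.016  0.011 ]
top tstand [378.2 185. ] [44.8 45.8] [ 0.6129 -0.245   0.01  ]
top lid [338.3 238.9] [26.5 31.9] [ 0.477 -0.125  0.129]
scene jstand [279.7 207.6] [17.  23.7] [0.6501 0.0315 0.011 ]
scene tstand [357.9 235.4] [23.3 40.2] [ 0.6126 -0.2437  0.01  ]
scene lid [296.1 212.7] [ 9.6 14.8] [ 0.462  -0.1274  0.122 ]
turn [230.5 253.4] [64.7 65.2] [0.4428 0.124  0.031 ]
board [[0.5053, -0.0864, 0.049], [0.4461, -0.0658, 0.049], [0.4128, -0.1656, 0.049]]
centre [ 0.45904231 -0.12601794  0.049     ] 0.06263302457491833 0.10528970737748945 -19.221225516412613
coal [[0.5077, -0.1499, 0.036], [0.4473, -0.0628, 0.036], [0.3961, -0.097, 0.036]]
centre [ 0.45192187 -0.12345737  0.036     ] 0.10603470596787695 0.061536578694721775 -146.1963028523376 -55.2627929490612
pan [[0.6515, 0.2971, 0.014], [0.6981, 0.2203, 0.014], [0.5874, 0.1534, 0.014], [0.5397, 0.2286, 0.014]]
centre [0.61914057 0.22485673 0.014     ] [np.float64(0.13108946014030853), np.float64(0.08982222711003432), np.float64(0.12941994553319763), np.float64(0.0891035048421206)] [np.float64(31.491210253981663), np.float64(-58.71794634015987), np.float64(-148.8311990184701), np.float64(122.35525693990789)]
tin [ 0.4606706  -0.12612829  0.075     ]
lid [ 0.46274976 -0.12859301  0.129     ]
scene lidtop [ 0.46284617 -0.12790832  0.129     ] board front corner [ 0.40567297 -0.16213515  0.049     ] left [ 0.43721591 -0.06860391  0.049     ]
```

```bash
cat > plan.py <<'E'
import numpy as np,json,sys
from rig import robot
from scipy.spatial.transform import Rotation as R
def state(p=True):
    o=robot.get_obs(); M=R.from_quat(o["tool_rot"]).as_matrix(); yaw=np.degrees(np.arctan2(M[1,1],M[0,1]))
    if p: print("t%.1f"%o["time"],"pos",o["position"].round(4),"yaw%.1f"%yaw,"tz",M[:,2].round(4),"q6 %.2f"%o["q"][5],"F",o["ft_force"].round(1),"w%.4f g%.1f"%(o["grip_width"],o["grip_force"]))
    return o["position"],yaw
def plan(wps,start=None):
    """wps: (x,y,z,yaw,step_cm). prints rows travel(cm),twist(deg)"""
    p,y=state() if start is None else start
    p=np.array(p)
    for x,Y,z,w,st in wps:
        d=np.array([x,Y,z])-p; dy=w-y
        n=int(max(np.ceil(np.linalg.norm(d)*100/st-1e-6),np.ceil(abs(dy)/7-1e-6),1))
        for i in range(n):
            k=n-i; a=np.radians(y); ty=np.array([np.cos(a),np.sin(a),0]); tz=np.array([0,0,-1.]); tx=np.cross(ty,tz)
            e=(np.array([x,Y,z])-p)/k*100; t=[round(float(e@v),2 if i==n-1 else 1) for v in(tx,ty,tz)]; r=round(-(w-y)/k,1)
            print("   ",t,r); p=p+(t[0]*tx+t[1]*ty+t[2]*tz)/100; y-=r
        print("->",p.round(4),round(y,1))
E
python3 - <<'E'
from plan import *
plan([(.36,.37,.25,35,4),(.46,.1,.25,-18,4),(.4627,-.1283,.22,-18,4),(.4627,-.1283,.107,-18,4)])
E
```

```text
t0.1 pos [0.1403 0.6084 0.2357] yaw77.0 tz [-8.0e-04 -1.8e-03 -1.0e+00] q6 -0.18 F [-0.6  0.7 -0.8] w0.0867 g0.0
    [-3.0, -2.0, -0.2] 4.7
    [-3.1, -1.8, -0.2] 4.7
    [-3.3, -1.5, -0.1] 4.7
    [-3.4, -1.3, -0.2] 4.7
    [-3.5, -1.0, -0.1] 4.6
    [-3.5, -0.7, -0.2] 4.7
    [-3.6, -0.4, -0.1] 4.6
    [-3.6, -0.1, -0.2] 4.7
    [-3.53, 0.24, -0.13] 4.6
-> [0.36 0.37 0.25] 35.0
    [-3.5, -0.9, -0.0] 6.6
    [-3.6, -0.5, -0.0] 6.6
    [-3.6, -0.1, -0.0] 6.6
    [-3.6, 0.3, -0.0] 6.6
    [-3.5, 0.7, -0.0] 6.7
    [-3.4, 1.1, -0.0] 6.6
    [-3.2, 1.5, -0.0] 6.7
    [-3.08, 1.96, -0.0] 6.6
-> [0.4599 0.1    0.25  ] -18.0
    [-3.6, 1.2, 0.5] 0.0
    [-3.6, 1.2, 0.5] 0.0
    [-3.6, 1.2, 0.5] 0.0
    [-3.6, 1.2, 0.5] 0.0
    [-3.6, 1.3, 0.5] 0.0
    [-3.63, 1.21, 0.5] 0.0
-> [ 0.4627 -0.1283  0.22  ] -18.0
    [0.0, 0.0, 3.8] 0.0
    [0.0, 0.0, 3.7] 0.0
    [0.0, 0.0, 3.8] 0.0
-> [ 0.4627 -0.1283  0.107 ] -18.0
```

Emit:
move_arm:
  commands:
    - {"hand": 8.7, "travel": [-3.0, -2.0, -0.2], "twist": [0, 0, 4.7]}
    - {"hand": 8.7, "travel": [-3.1, -1.8, -0.2], "twist": [0, 0, 4.7]}
    - {"hand": 8.7, "travel": [-3.3, -1.5, -0.1], "twist": [0, 0, 4.7]}
    - {"hand": 8.7, "travel": [-3.4, -1.3, -0.2], "twist": [0, 0, 4.7]}
    - {"hand": 8.7, "travel": [-3.5, -1.0, -0.1], "twist": [0, 0, 4.6]}
  force: 15

```text
time: 0.52
position: [0.2635, 0.4743, 0.2443]
tool_rot: [0.314, 0.949, -0.0, -0.0]
ft_force: [1.2, 0.9, 1.5]
grip_width: 0.0872
grip_force: 0.0
```

Emit:
move_arm:
  commands:
    - {"hand": 8.7, "travel": [-3.5, -0.7, -0.2], "twist": [0, 0, 4.7]}
    - {"hand": 8.7, "travel": [-3.6, -0.4, -0.1], "twist": [0, 0, 4.6]}
    - {"hand": 8.7, "travel": [-3.6, -0.1, -0.2], "twist": [0, 0, 4.7]}
    - {"hand": 8.7, "travel": [-3.5, 0.2, -0.1], "twist": [0, 0, 4.6]}

```text
time: 0.85
position: [0.3605, 0.3689, 0.2505]
tool_rot: [0.463, 0.886, -0.0, -0.0]
ft_force: [-0.1, 0.2, -0.3]
grip_width: 0.087
grip_force: 0.0
```

Emit:
move_arm:
  commands:
    - {"hand": 8.7, "travel": [-3.5, -0.9, 0], "twist": [0, 0, 6.6]}
    - {"hand": 8.7, "travel": [-3.6, -0.5, 0], "twist": [0, 0, 6.6]}
    - {"hand": 8.7, "travel": [-3.6, -0.1, 0], "twist": [0, 0, 6.6]}
    - {"hand": 8.7, "travel": [-3.6, 0.3, 0], "twist": [0, 0, 6.6]}
    - {"hand": 8.7, "travel": [-3.5, 0.7, 0], "twist": [0, 0, 6.7]}

```text
time: 1.27
position: [0.4221, 0.1996, 0.2503]
tool_rot: [0.697, 0.717, -0.0, -0.0]
ft_force: [-0.8, 0.7, 0.2]
grip_width: 0.0868
grip_force: 0.0
```

Emit:
move_arm:
  commands:
    - {"hand": 8.7, "travel": [-3.4, 1.1, 0], "twist": [0, 0, 6.6]}
    - {"hand": 8.7, "travel": [-3.2, 1.5, 0], "twist": [0, 0, 6.7]}
    - {"hand": 8.7, "travel": [-3.1, 2.0, 0], "twist": [0, 0, 6.6]}
    - {"hand": 8.7, "travel": [-3.6, 1.2, 0.5], "twist": [0, 0, 0]}
    - {"hand": 8.7, "travel": [-3.6, 1.2, 0.5], "twist": [0, 0, 0]}

```text
time: 1.68
position: [0.4612, 0.0225, 0.2405]
tool_rot: [0.809, 0.588, 0.0, 0.0]
ft_force: [0.2, -0.4, -0.6]
grip_width: 0.0871
grip_force: 0.0
```

Emit:
move_arm:
  commands:
    - {"hand": 8.7, "travel": [-3.6, 1.2, 0.5], "twist": [0, 0, 0]}
    - {"hand": 8.7, "travel": [-3.6, 1.2, 0.5], "twist": [0, 0, 0]}
    - {"hand": 8.7, "travel": [-3.6, 1.3, 0.5], "twist": [0, 0, 0]}
    - {"hand": 8.7, "travel": [-3.6, 1.2, 0.5], "twist": [0, 0, 0]}
    - {"hand": 8.7, "travel": [0, 0, 0], "twist": [0, 0, 0]}

```text
time: 2.1
position: [0.4637, -0.1344, 0.2199]
tool_rot: [0.811, 0.585, -0.0, 0.002]
ft_force: [0.5, 0.0, 0.3]
grip_width: 0.087
grip_force: 0.0
```

Run:
```python
from plan import *
plan([(.4627,-.1283,.125,-18,4),(.4627,-.1283,.107,-18,1)])
```

```text
t2.1 pos [ 0.4637 -0.1344  0.2199] yaw-18.3 tz [ 0.0014 -0.0036 -1.    ] q6 -0.19 F [0.5 0.  0.3] w0.0870 g0.0
    [0.2, -0.1, 3.2] -0.1
    [0.2, -0.1, 3.1] -0.1
    [0.15, -0.09, 3.19] -0.1
-> [ 0.4627 -0.1283  0.125 ] -18.0
    [-0.0, 0.0, 0.9] -0.0
    [-0.0, 0.0, 0.9] -0.0
-> [ 0.4627 -0.1283  0.107 ] -18.0
```

Emit:
move_arm:
  commands:
    - {"hand": 8.7, "travel": [0, 0, 3.2], "twist": [0, 0, 0]}
    - {"hand": 8.7, "travel": [0, 0, 1.5], "twist": [0, 0, 0]}
    - {"hand": 8.7, "travel": [0, 0, 0], "twist": [0, 0, 0]}

```text
time: 2.35
position: [0.4602, -0.1266, 0.1707]
tool_rot: [0.809, 0.587, -0.002, -0.004]
ft_force: [0.4, 0.3, 0.3]
grip_width: 0.0868
grip_force: 0.0
```

Run:
```python
from plan import *
plan([(.4627,-.1283,.125,-18,3),(.4627,-.1283,.107,-18,1)])
```

```text
t2.4 pos [ 0.4602 -0.1266  0.1707] yaw-18.1 tz [-0.0068  0.0038 -1.    ] q6 -0.19 F [0.4 0.3 0.3] w0.0868 g0.0
    [-0.0, 0.1, 2.3] -0.0
    [-0.08, 0.18, 2.27] -0.1
-> [ 0.4627 -0.1283  0.125 ] -18.0
    [-0.0, 0.0, 0.9] 0.0
    [-0.0, 0.0, 0.9] 0.0
-> [ 0.4627 -0.1283  0.107 ] -18.0
```

Emit:
move_arm:
  commands:
    - {"hand": 8.7, "travel": [0, 0, 1.5], "twist": [0, 0, 0]}
    - {"hand": 8.7, "travel": [0, 0, 1.0], "twist": [0, 0, 0]}
    - {"hand": 8.7, "travel": [0, 0, 0.5], "twist": [0, 0, 0]}
    - {"hand": 8.7, "travel": [0, 0, 0], "twist": [0, 0, 0]}
    - {"hand": 8.7, "travel": [0, 0, 0], "twist": [0, 0, 0]}

```text
time: 2.77
position: [0.463, -0.1275, 0.144]
tool_rot: [0.809, 0.588, 0.0, 0.0]
ft_force: [0.1, -0.9, -0.0]
grip_width: 0.0871
grip_force: 0.0
```

Run:
```python
from plan import *
plan([(.4627,-.1283,.107,-18,1.5)])
```

```text
t2.8 pos [ 0.463  -0.1275  0.144 ] yaw-18.0 tz [ 4.e-04 -2.e-04 -1.e+00] q6 -0.19 F [ 0.1 -0.9 -0. ] w0.0871 g0.0
    [-0.0, -0.0, 1.2] 0.0
    [-0.0, -0.0, 1.3] 0.0
    [-0.09, -0.01, 1.2] 0.0
-> [ 0.4627 -0.1283  0.107 ] -18.0
```

Emit:
move_arm:
  commands:
    - {"hand": 8.7, "travel": [-0.1, 0, 1.2], "twist": [0, 0, 0]}
    - {"hand": 8.7, "travel": [0, 0, 1.3], "twist": [0, 0, 0]}
    - {"hand": 8.7, "travel": [0, 0, 0.8], "twist": [0, 0, 0]}
    - {"hand": 8.7, "travel": [0, 0, 0.4], "twist": [0, 0, 0]}
    - {"hand": 7.5, "travel": [0, 0, 0], "twist": [0, 0, 0]}
  force: 12

```text
time: 3.18
position: [0.4623, -0.1285, 0.1063]
tool_rot: [0.809, 0.588, -0.0, -0.0]
ft_force: [-0.0, 0.2, 0.2]
grip_width: 0.085
grip_force: 0.0
```

Emit:
move_arm:
  commands:
    - {"hand": 6.0, "travel": [0, 0, 0], "twist": [0, 0, 0]}
    - {"hand": 5.2, "travel": [0, 0, 0], "twist": [0, 0, 0]}
    - {"hand": 4.8, "travel": [0, 0, 0], "twist": [0, 0, 0]}
    - {"hand": 4.5, "travel": [0, 0, 0], "twist": [0, 0, 0]}
    - {"hand": 4.2, "travel": [0, 0, 0], "twist": [0, 0, 0]}

```text
time: 3.6
position: [0.4626, -0.1288, 0.1069]
tool_rot: [0.809, 0.588, 0.0, 0.0]
ft_force: [-1.0, 0.6, 0.5]
grip_width: 0.055
grip_force: 0.0
```

Emit:
move_arm:
  commands:
    - {"hand": 4.0, "travel": [0, 0, 0], "twist": [0, 0, 0]}
    - {"hand": 4.0, "travel": [0, 0, 0], "twist": [0, 0, 0]}
    - {"hand": 4.0, "travel": [0, 0, 0], "twist": [0, 0, 0]}

```text
time: 3.85
position: [0.4621, -0.1285, 0.1066]
tool_rot: [0.809, 0.588, -0.0, -0.0]
ft_force: [-0.5, 0.1, 1.8]
grip_width: 0.0422
grip_force: 12.0
```

Run:
```python
from h import *
from plan import *
T=load("pics/top0.npz"); h=cv2.cvtColor(T["frame"],cv2.COLOR_RGB2HSV)
for n,m,b,z in[("j",(h[...,0]<16)&(h[...,1]>90),(245,145,300,200),.013),("t",(h[...,1]>95)&(h[...,0]>8)&(h[...,0]<25)&(h[...,2]>60),(345,155,410,215),.012)]:
    k=np.zeros(m.shape,np.uint8);k[b[1]:b[3],b[0]:b[2]]=m[b[1]:b[3],b[0]:b[2]]
    c=max(cv2.findContours(k,0,1)[0],key=cv2.contourArea);e=cv2.fitEllipse(cv2.convexHull(c));print(n,e,plane(T,*e[0],z))
state()
```

```text
j ((271.5337829589844, 171.38829040527344), (36.5118522644043, 36.92731857299805), 168.1153106689453) [0.64839552 0.02376413 0.013     ]
t ((378.141357421875, 184.94631958007812), (44.9286003112793, 46.316078186035156), 92.03091430664062) [ 0.61265918 -0.2442552   0.012     ]
t3.9 pos [ 0.4621 -0.1285  0.1066] yaw-18.0 tz [-7.e-04  3.e-04 -1.e+00] q6 -0.19 F [-0.5  0.1  1.8] w0.0422 g12.0
```

Emit:
move_arm:
  commands:
    - {"hand": 4.0, "travel": [0, 0, -0.3], "twist": [0, 0, 0]}
    - {"hand": 4.0, "travel": [0, 0, -1.0], "twist": [0, 0, 0]}
    - {"hand": 4.0, "travel": [0, 0, -1.5], "twist": [0, 0, 0]}
    - {"hand": 4.0, "travel": [0, 0, -1.0], "twist": [0, 0, 0]}
    - {"hand": 4.0, "travel": [0, 0, -0.3], "twist": [0, 0, 0]}

```text
time: 4.27
position: [0.4632, -0.1291, 0.1489]
tool_rot: [0.809, 0.588, 0.001, 0.001]
ft_force: [-0.0, -0.9, -1.7]
grip_width: 0.0423
grip_force: 12.0
```

Run:
```python
from h import *
from plan import *
plan([(.6484,.0238,.147,-18,2.5),(.6484,.0238,.05,-18,2),(.6484,.0238,.042,-18,.3)])
c=shot("scene","pics/s1.png");cv2.imwrite("pics/s1c.png",cv2.resize(cv2.imread("pics/s1.png")[140:290,220:400],None,fx=4,fy=4))
```

```text
t4.3 pos [ 0.4632 -0.1291  0.1489] yaw-18.0 tz [ 0.0025 -0.0013 -1.    ] q6 -0.19 F [-0.  -0.9 -1.7] w0.0423 g12.0
    [2.0, 1.3, 0.0] 0.0
    [2.0, 1.3, 0.0] 0.0
    [2.0, 1.3, 0.0] 0.0
    [2.0, 1.3, 0.0] 0.0
    [2.0, 1.3, 0.0] 0.0
    [2.1, 1.3, 0.0] 0.0
    [2.0, 1.3, 0.0] 0.0
    [2.1, 1.3, 0.1] 0.0
    [2.0, 1.2, 0.0] 0.0
    [2.06, 1.29, 0.09] 0.0
-> [0.6484 0.0238 0.147 ] -18.0
    [-0.0, -0.0, 1.9] 0.0
    [-0.0, -0.0, 1.9] 0.0
    [-0.0, -0.0, 2.0] 0.0
    [-0.0, -0.0, 1.9] 0.0
    [-0.0, -0.0, 2.0] 0.0
-> [0.6484 0.0238 0.05  ] -18.0
    [-0.0, -0.0, 0.3] 0.0
    [-0.0, -0.0, 0.2] 0.0
    [-0.0, -0.0, 0.3] 0.0
-> [0.6484 0.0238 0.042 ] -18.0
```

View pics/s1c.png

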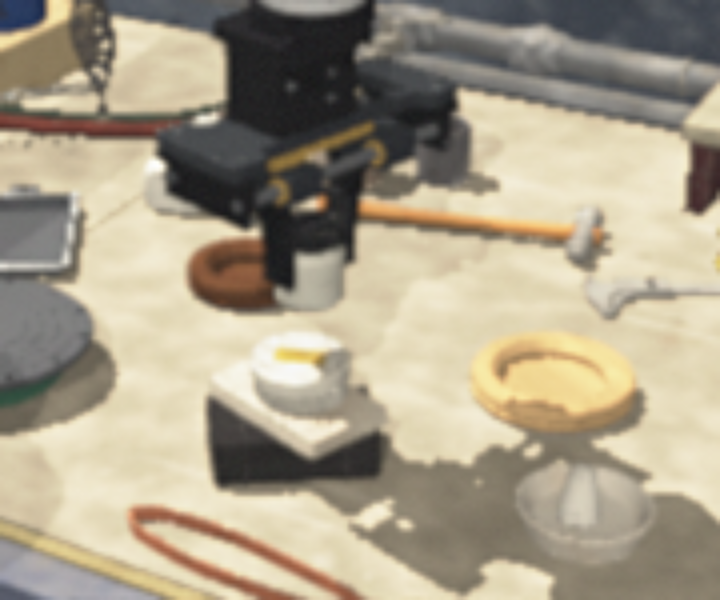

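The jar hangs level in the fingers, around (315,275) in the crop. The tin, with its yellow label, stayed at (300,370). Now I'll carry the jar to the dark stand.

Emit:
move_arm:
  commands:
    - {"hand": 4.0, "travel": [1.0, 0.6, 0], "twist": [0, 0, 0]}
    - {"hand": 4.0, "travel": [2.0, 1.3, 0], "twist": [0, 0, 0]}
    - {"hand": 4.0, "travel": [2.3, 1.5, 0], "twist": [0, 0, 0]}
    - {"hand": 4.0, "travel": [2.3, 1.5, 0], "twist": [0, 0, 0]}
    - {"hand": 4.0, "travel": [2.3, 1.5, 0], "twist": [0, 0, 0]}

```text
time: 4.73
position: [0.5547, -0.0527, 0.1465]
tool_rot: [0.809, 0.588, -0.0, -0.001]
ft_force: [1.1, 0.5, -1.3]
grip_width: 0.0421
grip_force: 12.0
```

Emit:
move_arm:
  commands:
    - {"hand": 4.0, "travel": [2.3, 1.5, 0], "twist": [0, 0, 0]}
    - {"hand": 4.0, "travel": [2.3, 1.5, 0], "twist": [0, 0, 0]}
    - {"hand": 4.0, "travel": [2.3, 1.4, 0], "twist": [0, 0, 0]}
    - {"hand": 4.0, "travel": [2.0, 1.2, 0], "twist": [0, 0, 0]}
    - {"hand": 4.0, "travel": [1.0, 0.6, 0], "twist": [0, 0, 0]}

```text
time: 5.15
position: [0.6454, 0.0236, 0.1463]
tool_rot: [0.808, 0.589, 0.001, -0.0]
ft_force: [0.3, 0.5, -1.6]
grip_width: 0.0419
grip_force: 12.0
```

Emit:
move_arm:
  commands:
    - {"hand": 4.0, "travel": [0.5, 0.3, 0], "twist": [0, 0, 0]}
    - {"hand": 4.0, "travel": [0, 0, 1.0], "twist": [0, 0, 0]}
    - {"hand": 4.0, "travel": [0, 0, 1.5], "twist": [0, 0, 0]}
    - {"hand": 4.0, "travel": [0, 0, 1.0], "twist": [0, 0, 0]}
    - {"hand": 4.0, "travel": [0, 0, 0], "twist": [0, 0, 0]}

```text
time: 5.57
position: [0.6444, 0.024, 0.1091]
tool_rot: [0.809, 0.587, -0.003, -0.003]
ft_force: [-1.6, -0.6, -2.0]
grip_width: 0.0425
grip_force: 12.0
```

Run:
```python
from plan import *
plan([(.6484,.0238,.05,-18,1.5),(.6484,.0238,.041,-18,.3)])
```

```text
t5.6 pos [0.6444 0.024  0.1091] yaw-18.1 tz [-7.9e-03  7.0e-04 -1.0e+00] q6 0.18 F [-1.6 -0.6 -2. ] w0.0425 g12.0
    [0.0, 0.1, 1.5] -0.0
    [0.0, 0.1, 1.5] -0.0
    [0.1, 0.1, 1.5] -0.0
    [0.01, 0.08, 1.41] -0.1
-> [0.6484 0.0238 0.05  ] -18.0
    [-0.0, 0.0, 0.2] 0.0
    [-0.0, 0.0, 0.2] 0.0
    [-0.0, 0.0, 0.3] 0.0
    [-0.0, 0.0, 0.2] 0.0
-> [0.6484 0.0238 0.041 ] -18.0
```

Emit:
move_arm:
  commands:
    - {"hand": 4.0, "travel": [0, 0, 1.2], "twist": [0, 0, 0]}
    - {"hand": 4.0, "travel": [0, 0, 1.2], "twist": [0, 0, 0]}
    - {"hand": 4.0, "travel": [0, 0, 0.6], "twist": [0, 0, 0]}
    - {"hand": 4.0, "travel": [0, 0, 0], "twist": [0, 0, 0]}
    - {"hand": 4.0, "travel": [0, 0, 0], "twist": [0, 0, 0]}

```text
time: 5.98
position: [0.6475, 0.0245, 0.0819]
tool_rot: [0.809, 0.588, -0.0, -0.0]
ft_force: [0.7, -0.1, -1.6]
grip_width: 0.0421
grip_force: 12.0
```

Run:
```python
from plan import *
from h import *
plan([(.6484,.0238,.055,-18,1.5),(.6484,.0238,.041,-18,.3)])
c=shot("top","pics/t2.png");cv2.imwrite("pics/t2c.png",cv2.resize(cv2.imread("pics/t2.png")[130:290,230:400],None,fx=3.5,fy=3.5,interpolation=cv2.INTER_CUBIC))
```

```text
t6.0 pos [0.6475 0.0245 0.0819] yaw-18.0 tz [-1.2e-03  1.0e-04 -1.0e+00] q6 0.18 F [ 0.7 -0.1 -1.6] w0.0421 g12.0
    [-0.0, 0.1, 1.3] -0.0
    [-0.03, 0.01, 1.39] -0.0
-> [0.6484 0.0238 0.055 ] -18.0
    [-0.0, -0.0, 0.3] -0.0
    [-0.0, -0.0, 0.3] -0.0
    [-0.0, -0.0, 0.3] -0.0
    [-0.0, -0.0, 0.3] -0.0
    [-0.0, -0.0, 0.2] -0.0
-> [0.6484 0.0238 0.041 ] -18.0
```

View pics/t2c.png

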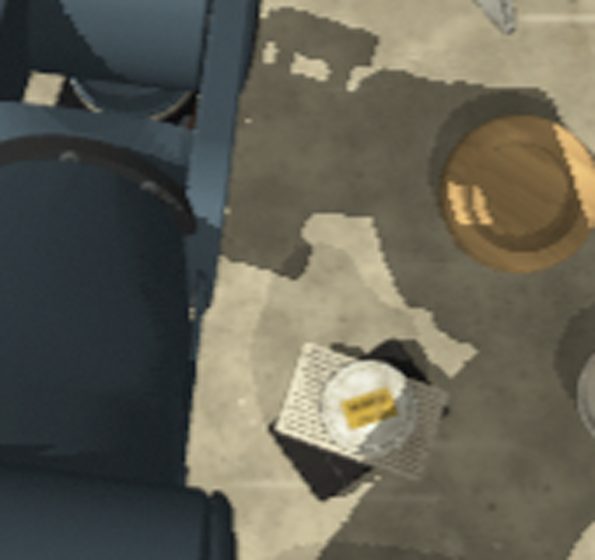

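The tin centre is at (368,408) in the crop, and the arm hides the jar stand. I'll lower the jar gently until it makes contact.

Emit:
move_arm:
  commands:
    - {"hand": 4.0, "travel": [0, 0.1, 1.3], "twist": [0, 0, 0]}
    - {"hand": 4.0, "travel": [0, 0, 1.0], "twist": [0, 0, 0]}
    - {"hand": 4.0, "travel": [0, 0, 0.7], "twist": [0, 0, 0]}
    - {"hand": 4.0, "travel": [0, 0, 0.4], "twist": [0, 0, 0]}
    - {"hand": 4.0, "travel": [0, 0, 0.3], "twist": [0, 0, 0]}

```text
time: 6.45
position: [0.6481, 0.0243, 0.0443]
tool_rot: [0.809, 0.588, -0.001, -0.001]
ft_force: [-0.2, 0.4, -1.2]
grip_width: 0.0422
grip_force: 12.0
```

Emit:
move_arm:
  commands:
    - {"hand": 4.0, "travel": [0, 0, 0.2], "twist": [0, 0, 0]}
    - {"hand": 4.0, "travel": [0, 0, 0.1], "twist": [0, 0, 0]}
    - {"hand": 4.0, "travel": [0, 0, 0.1], "twist": [0, 0, 0]}
    - {"hand": 4.0, "travel": [0, 0, 0], "twist": [0, 0, 0]}

```text
time: 6.78
position: [0.6489, 0.0242, 0.0417]
tool_rot: [0.809, 0.588, 0.0, 0.0]
ft_force: [-0.6, 0.4, -1.1]
grip_width: 0.0423
grip_force: 12.0
```

Emit:
move_arm:
  commands:
    - {"hand": 4.0, "travel": [0, 0, 0.1], "twist": [0, 0, 0]}
    - {"hand": 4.0, "travel": [0, 0, 0], "twist": [0, 0, 0]}

```text
time: 6.95
position: [0.6489, 0.0242, 0.0407]
tool_rot: [0.809, 0.588, 0.0, 0.0]
ft_force: [-0.7, 0.2, -0.8]
grip_width: 0.0417
grip_force: 12.0
```

Emit:
move_arm:
  commands:
    - {"hand": 4.0, "travel": [0, 0, 0.05], "twist": [0, 0, 0]}
    - {"hand": 4.0, "travel": [0, 0, 0], "twist": [0, 0, 0]}

```text
time: 7.12
position: [0.6489, 0.0242, 0.0406]
tool_rot: [0.809, 0.588, 0.0, 0.0]
ft_force: [-0.6, -0.6, 1.6]
grip_width: 0.0421
grip_force: 12.0
```

Emit:
move_arm:
  commands:
    - {"hand": 4.0, "travel": [0, 0, 0.05], "twist": [0, 0, 0]}
    - {"hand": 4.0, "travel": [0, 0, 0], "twist": [0, 0, 0]}

```text
time: 7.28
position: [0.649, 0.0242, 0.0405]
tool_rot: [0.809, 0.588, 0.0, 0.0]
ft_force: [-1.5, -0.3, 5.4]
grip_width: 0.0424
grip_force: 12.1
```

Emit:
move_arm:
  commands:
    - {"hand": 4.0, "travel": [0, 0, -0.05], "twist": [0, 0, 0]}
    - {"hand": 4.4, "travel": [0, 0, 0], "twist": [0, 0, 0]}
    - {"hand": 4.8, "travel": [0, 0, 0], "twist": [0, 0, 0]}
    - {"hand": 5.6, "travel": [0, 0, 0], "twist": [0, 0, 0]}
    - {"hand": 6.6, "travel": [0, 0, 0], "twist": [0, 0, 0]}

```text
time: 7.7
position: [0.6488, 0.0243, 0.0398]
tool_rot: [0.809, 0.588, -0.0, -0.0]
ft_force: [-0.7, 0.9, -0.3]
grip_width: 0.0548
grip_force: 0.0
```

Emit:
move_arm:
  commands:
    - {"hand": 8.0, "travel": [0, 0, 0], "twist": [0, 0, 0]}
    - {"hand": 8.7, "travel": [0, 0, 0], "twist": [0, 0, 0]}
    - {"hand": 8.7, "travel": [0, 0, 0], "twist": [0, 0, 0]}
    - {"hand": 8.7, "travel": [0, 0, -0.5], "twist": [0, 0, 0]}
    - {"hand": 8.7, "travel": [0, 0, -1.5], "twist": [0, 0, 0]}

```text
time: 8.12
position: [0.647, 0.0244, 0.0583]
tool_rot: [0.809, 0.588, -0.002, -0.002]
ft_force: [-0.4, -0.1, 0.5]
grip_width: 0.084
grip_force: 0.0
```

Emit:
move_arm:
  commands:
    - {"hand": 8.7, "travel": [0, 0, -3], "twist": [0, 0, 0]}
    - {"hand": 8.7, "travel": [0, 0, -3.5], "twist": [0, 0, 0]}
    - {"hand": 8.7, "travel": [0, 0, -1.5], "twist": [0, 0, 0]}
    - {"hand": 8.7, "travel": [0, 0, -0.5], "twist": [0, 0, 0]}
    - {"hand": 8.7, "travel": [0, 0, 0], "twist": [0, 0, 0]}

```text
time: 8.53
position: [0.6497, 0.0241, 0.1471]
tool_rot: [0.809, 0.588, 0.001, 0.001]
ft_force: [-0.0, 0.2, -0.5]
grip_width: 0.087
grip_force: 0.0
```

Run:
```python
from plan import *
from h import *
T=load("pics/t2.npz"); p=plane(T,230+(368.5)/3.5-.5,130+408.5/3.5-.5,.075); print(p)
plan([(p[0],p[1],.14,-18,3.5),(p[0],p[1],.0795,-18,2)])
```

```text
[ 0.46032221 -0.12461258  0.075     ]
t8.5 pos [0.6497 0.0241 0.1471] yaw-18.0 tz [ 3.8e-03 -5.0e-04 -1.0e+00] q6 0.18 F [-0.   0.2 -0.5] w0.0870 g0.0
    [-2.9, -1.9, 0.1] 0.0
    [-2.8, -1.9, 0.1] 0.0
    [-2.9, -1.9, 0.1] 0.0
    [-2.8, -1.9, 0.1] 0.0
    [-2.9, -1.9, 0.1] 0.0
    [-2.8, -2.0, 0.1] 0.0
    [-2.9, -1.92, 0.11] 0.0
-> [ 0.4603 -0.1246  0.14  ] -18.0
    [0.0, -0.0, 1.5] 0.0
    [0.0, -0.0, 1.5] 0.0
    [0.0, -0.0, 1.5] 0.0
    [0.0, -0.0, 1.55] 0.0
-> [ 0.4603 -0.1246  0.0795] -18.0
```

Emit:
move_arm:
  commands:
    - {"hand": 8.7, "travel": [-1.5, -1.0, 0], "twist": [0, 0, 0]}
    - {"hand": 8.7, "travel": [-2.9, -1.9, 0], "twist": [0, 0, 0]}
    - {"hand": 8.7, "travel": [-3.0, -2.0, 0], "twist": [0, 0, 0]}
    - {"hand": 8.7, "travel": [-3.0, -2.0, 0], "twist": [0, 0, 0]}
    - {"hand": 8.7, "travel": [-3.0, -2.0, 0], "twist": [0, 0, 0]}

```text
time: 8.95
position: [0.52, -0.0758, 0.1433]
tool_rot: [0.809, 0.588, -0.001, -0.002]
ft_force: [-0.1, -0.8, -0.5]
grip_width: 0.0867
grip_force: 0.0
```

Emit:
move_arm:
  commands:
    - {"hand": 8.7, "travel": [-3.0, -2.0, 0], "twist": [0, 0, 0]}
    - {"hand": 8.7, "travel": [-2.2, -1.6, 0], "twist": [0, 0, 0]}
    - {"hand": 8.7, "travel": [-1.4, -0.9, 0], "twist": [0, 0, 0]}
    - {"hand": 8.7, "travel": [0, 0, 1.0], "twist": [0, 0, 0]}
    - {"hand": 8.7, "travel": [0, 0, 1.5], "twist": [0, 0, 0]}

```text
time: 9.37
position: [0.4583, -0.1253, 0.1195]
tool_rot: [0.81, 0.587, -0.0, -0.0]
ft_force: [0.7, 0.1, -0.4]
grip_width: 0.087
grip_force: 0.0
```

Emit:
move_arm:
  commands:
    - {"hand": 8.7, "travel": [0, 0, 1.0], "twist": [0, 0, 0]}
    - {"hand": 8.7, "travel": [0, 0, 0.3], "twist": [0, 0, 0]}
    - {"hand": 8.7, "travel": [0, 0, 0], "twist": [0, 0, 0]}
    - {"hand": 8.7, "travel": [0, 0, 0], "twist": [0, 0, 0]}
    - {"hand": 8.7, "travel": [0, 0, 0], "twist": [0, 0, 0]}

```text
time: 9.78
position: [0.4596, -0.1245, 0.1071]
tool_rot: [0.809, 0.588, -0.0, -0.0]
ft_force: [-0.2, 0.5, 0.3]
grip_width: 0.0873
grip_force: 0.0
```

Run:
```python
from plan import *
plan([(.4605,-.1253,.0785,-18,1)])
```

```text
t9.8 pos [ 0.4596 -0.1245  0.1071] yaw-18.0 tz [-1.e-04  0.e+00 -1.e+00] q6 -0.19 F [-0.2  0.5  0.3] w0.0873 g0.0
    [-0.0, 0.0, 1.0] 0.0
    [-0.0, 0.1, 0.9] 0.0
    [-0.05, 0.01, 0.96] 0.0
-> [ 0.4605 -0.1253  0.0785] -18.0
```

Emit:
move_arm:
  commands:
    - {"hand": 8.7, "travel": [-0.1, 0.1, 1.0], "twist": [0, 0, 0]}
    - {"hand": 8.7, "travel": [0, 0, 1.0], "twist": [0, 0, 0]}
    - {"hand": 8.7, "travel": [0, 0, 0.6], "twist": [0, 0, 0]}
    - {"hand": 8.7, "travel": [0, 0, 0.25], "twist": [0, 0, 0]}
    - {"hand": 8.7, "travel": [0, 0, 0], "twist": [0, 0, 0]}

```text
time: 10.2
position: [0.4598, -0.1257, 0.0779]
tool_rot: [0.809, 0.588, -0.0, -0.001]
ft_force: [-1.0, 0.0, 0.2]
grip_width: 0.0869
grip_force: 0.0
```

Emit:
move_arm:
  commands:
    - {"hand": 7.8, "travel": [0, 0, 0], "twist": [0, 0, 0]}
    - {"hand": 7.3, "travel": [0, 0, 0], "twist": [0, 0, 0]}
    - {"hand": 7.0, "travel": [0, 0, 0], "twist": [0, 0, 0]}
    - {"hand": 6.7, "travel": [0, 0, 0], "twist": [0, 0, 0]}
    - {"hand": 6.4, "travel": [0, 0, 0], "twist": [0, 0, 0]}

```text
time: 10.62
position: [0.4603, -0.1259, 0.0788]
tool_rot: [0.809, 0.588, 0.0, 0.0]
ft_force: [-0.4, 0.5, 0.6]
grip_width: 0.0677
grip_force: 0.3
```

Emit:
move_arm:
  commands:
    - {"hand": 6.2, "travel": [0, 0, 0], "twist": [0, 0, 0]}
    - {"hand": 6.2, "travel": [0, 0, 0], "twist": [0, 0, 0]}
    - {"hand": 6.2, "travel": [0, 0, 0], "twist": [0, 0, 0]}

```text
time: 10.87
position: [0.4599, -0.1257, 0.0787]
tool_rot: [0.809, 0.588, -0.0, -0.0]
ft_force: [-0.9, -0.8, 2.3]
grip_width: 0.0643
grip_force: 12.0
```

Gripped on the lid. I'll lift it and carry it to the light stand at (0.6127, -0.2443).

Emit:
move_arm:
  commands:
    - {"hand": 6.0, "travel": [0, 0, -0.3], "twist": [0, 0, 0]}
    - {"hand": 6.0, "travel": [0, 0, -1.0], "twist": [0, 0, 0]}
    - {"hand": 6.0, "travel": [0, 0, -1.7], "twist": [0, 0, 0]}
    - {"hand": 6.0, "travel": [0, 0, -1.0], "twist": [0, 0, 0]}
    - {"hand": 6.0, "travel": [0, 0, -0.3], "twist": [0, 0, 0]}

```text
time: 11.28
position: [0.4613, -0.1264, 0.123]
tool_rot: [0.809, 0.588, 0.001, 0.002]
ft_force: [0.9, 0.9, -1.1]
grip_width: 0.0641
grip_force: 12.0
```

Run:
```python
from plan import *
plan([(.6127,-.2443,.12,-18,2),(.6127,-.2443,.042,-18,2)])
```

```text
t11.3 pos [ 0.4613 -0.1264  0.123 ] yaw-18.0 tz [ 0.0032 -0.0017 -1.    ] q6 -0.19 F [ 0.9  0.9 -1.1] w0.0641 g12.0
    [-0.7, 1.8, 0.0] 0.0
    [-0.6, 1.8, 0.0] 0.0
    [-0.7, 1.8, 0.0] 0.0
    [-0.6, 1.8, 0.0] 0.0
    [-0.7, 1.8, 0.0] 0.0
    [-0.6, 1.8, 0.1] 0.0
    [-0.7, 1.8, 0.0] 0.0
    [-0.6, 1.8, 0.1] 0.0
    [-0.7, 1.8, 0.0] 0.0
    [-0.64, 1.84, 0.1] 0.0
-> [ 0.6127 -0.2443  0.12  ] -18.0
    [0.0, 0.0, 1.9] 0.0
    [0.0, 0.0, 2.0] 0.0
    [0.0, 0.0, 1.9] 0.0
    [0.0, 0.0, 2.0] 0.0
-> [ 0.6127 -0.2443  0.042 ] -18.0
```

Emit:
move_arm:
  commands:
    - {"hand": 6.0, "travel": [-0.3, 0.8, 0], "twist": [0, 0, 0]}
    - {"hand": 6.0, "travel": [-0.6, 1.7, 0], "twist": [0, 0, 0]}
    - {"hand": 6.0, "travel": [-0.8, 2.2, 0], "twist": [0, 0, 0]}
    - {"hand": 6.0, "travel": [-0.8, 2.2, 0], "twist": [0, 0, 0]}
    - {"hand": 6.0, "travel": [-0.8, 2.2, 0], "twist": [0, 0, 0]}

```text
time: 11.7
position: [0.5375, -0.1862, 0.1207]
tool_rot: [0.809, 0.588, -0.0, -0.0]
ft_force: [1.0, -0.7, -0.8]
grip_width: 0.0638
grip_force: 12.0
```

Emit:
move_arm:
  commands:
    - {"hand": 6.0, "travel": [-0.8, 2.2, 0], "twist": [0, 0, 0]}
    - {"hand": 6.0, "travel": [-0.8, 2.2, 0], "twist": [0, 0, 0]}
    - {"hand": 6.0, "travel": [-0.8, 2.2, 0], "twist": [0, 0, 0]}
    - {"hand": 6.0, "travel": [-0.6, 1.7, 0], "twist": [0, 0, 0]}
    - {"hand": 6.0, "travel": [-0.25, 0.8, 0], "twist": [0, 0, 0]}

```text
time: 12.12
position: [0.6153, -0.2467, 0.1205]
tool_rot: [0.809, 0.587, 0.0, 0.001]
ft_force: [0.4, 0.5, -0.5]
grip_width: 0.0642
grip_force: 12.0
```

Emit:
move_arm:
  commands:
    - {"hand": 6.0, "travel": [0, 0, 0.6], "twist": [0, 0, 0]}
    - {"hand": 6.0, "travel": [0, 0, 1.2], "twist": [0, 0, 0]}
    - {"hand": 6.0, "travel": [0, 0, 1.2], "twist": [0, 0, 0]}
    - {"hand": 6.0, "travel": [0, 0, 0.8], "twist": [0, 0, 0]}
    - {"hand": 6.0, "travel": [0, 0, 0.2], "twist": [0, 0, 0]}

```text
time: 12.53
position: [0.6105, -0.2426, 0.0785]
tool_rot: [0.809, 0.588, -0.001, -0.003]
ft_force: [0.1, -0.9, -0.6]
grip_width: 0.0642
grip_force: 12.0
```

Emit:
move_arm:
  commands:
    - {"hand": 6.0, "travel": [0, 0, 0], "twist": [0, 0, 0]}
    - {"hand": 6.0, "travel": [0, 0, 0], "twist": [0, 0, 0]}
    - {"hand": 6.0, "travel": [0, 0, 0], "twist": [0, 0, 0]}

```text
time: 12.78
position: [0.6134, -0.2445, 0.0821]
tool_rot: [0.809, 0.588, 0.0, 0.0]
ft_force: [0.7, -0.0, -0.8]
grip_width: 0.0641
grip_force: 12.0
```

Run:
```python
from plan import *
from h import *
plan([(.6127,-.2443,.04,-18,1)])
c=shot("scene","pics/s3.png");a=cv2.imread("pics/s3.png")[180:280,260:410]
c=shot("top","pics/t3.png");b=cv2.imread("pics/t3.png")[190:290,220:370]
cv2.imwrite("pics/m3.png",cv2.resize(np.vstack([a,b]),None,fx=3,fy=3,interpolation=cv2.INTER_CUBIC))
```

```text
t12.8 pos [ 0.6134 -0.2445  0.0821] yaw-18.0 tz [ 9.e-04 -6.e-04 -1.e+00] q6 -0.23 F [ 0.7 -0.  -0.8] w0.0641 g12.0
    [-0.0, -0.0, 0.8] 0.0
    [-0.0, -0.0, 0.9] 0.0
    [-0.0, -0.0, 0.8] 0.0
    [-0.0, -0.0, 0.9] 0.0
    [-0.0, -0.07, 0.81] 0.0
-> [ 0.6127 -0.2443  0.04  ] -18.0
```

View pics/m3.png

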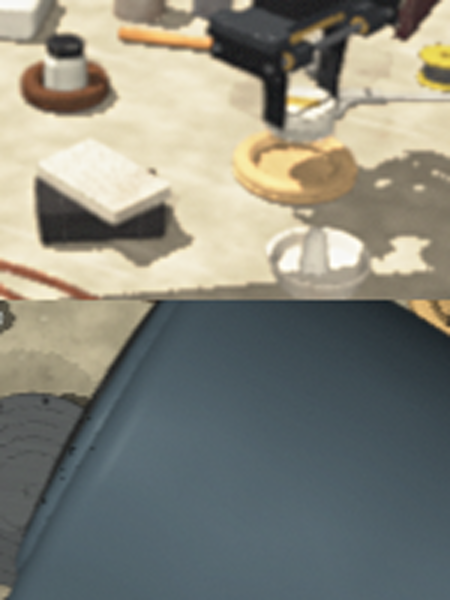

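The jar sits in its stand at (65,75). The tin is held level over the light stand at (300,115), and the board and block are undisturbed. Now I'll lower the tin.

Emit:
move_arm:
  commands:
    - {"hand": 6.0, "travel": [0, 0, 1.0], "twist": [0, 0, 0]}
    - {"hand": 6.0, "travel": [0, 0, 1.3], "twist": [0, 0, 0]}
    - {"hand": 6.0, "travel": [0, 0, 0.9], "twist": [0, 0, 0]}
    - {"hand": 6.0, "travel": [0, 0, 0.5], "twist": [0, 0, 0]}
    - {"hand": 6.0, "travel": [0, 0, 0.2], "twist": [0, 0, 0]}

```text
time: 13.3
position: [0.6119, -0.2437, 0.0404]
tool_rot: [0.809, 0.588, -0.001, -0.002]
ft_force: [-0.3, -0.5, -0.9]
grip_width: 0.0641
grip_force: 12.0
```

Emit:
move_arm:
  commands:
    - {"hand": 6.0, "travel": [0, 0, 0.1], "twist": [0, 0, 0]}
    - {"hand": 6.0, "travel": [0, 0, 0.1], "twist": [0, 0, 0]}
    - {"hand": 6.0, "travel": [0, 0, 0], "twist": [0, 0, 0]}

```text
time: 13.55
position: [0.6132, -0.2445, 0.0406]
tool_rot: [0.809, 0.588, 0.0, 0.0]
ft_force: [1.1, 0.4, -1.7]
grip_width: 0.0645
grip_force: 12.0
```

Emit:
move_arm:
  commands:
    - {"hand": 6.0, "travel": [0, 0, 0.05], "twist": [0, 0, 0]}
    - {"hand": 6.0, "travel": [0, 0, 0], "twist": [0, 0, 0]}

```text
time: 13.72
position: [0.6133, -0.2445, 0.0405]
tool_rot: [0.809, 0.588, 0.0, 0.0]
ft_force: [-0.3, 0.0, -1.1]
grip_width: 0.0643
grip_force: 12.0
```

Emit:
move_arm:
  commands:
    - {"hand": 6.0, "travel": [0, 0, 0.05], "twist": [0, 0, 0]}
    - {"hand": 6.0, "travel": [0, 0, 0], "twist": [0, 0, 0]}

```text
time: 13.88
position: [0.6131, -0.2444, 0.0398]
tool_rot: [0.809, 0.588, 0.0, 0.0]
ft_force: [0.4, -0.2, -1.4]
grip_width: 0.0639
grip_force: 12.0
```

Emit:
move_arm:
  commands:
    - {"hand": 6.0, "travel": [0, 0, 0.1], "twist": [0, 0, 0]}
    - {"hand": 6.0, "travel": [0, 0, 0], "twist": [0, 0, 0]}

```text
time: 14.05
position: [0.6132, -0.2445, 0.0389]
tool_rot: [0.809, 0.588, 0.0, 0.0]
ft_force: [-0.0, -0.6, 0.8]
grip_width: 0.064
grip_force: 12.0
```

Emit:
move_arm:
  commands:
    - {"hand": 6.0, "travel": [0, 0, 0.05], "twist": [0, 0, 0]}
    - {"hand": 6.0, "travel": [0, 0, 0], "twist": [0, 0, 0]}

```text
time: 14.22
position: [0.6133, -0.2445, 0.0388]
tool_rot: [0.809, 0.588, 0.0, 0.0]
ft_force: [-1.5, -0.3, 4.3]
grip_width: 0.064
grip_force: 12.0
```

Emit:
move_arm:
  commands:
    - {"hand": 6.0, "travel": [0, 0, 0.05], "twist": [0, 0, 0]}
    - {"hand": 6.0, "travel": [0, 0, 0], "twist": [0, 0, 0]}

```text
time: 14.38
position: [0.6133, -0.2445, 0.0387]
tool_rot: [0.809, 0.588, 0.0, 0.0]
ft_force: [-1.0, 0.8, 7.0]
grip_width: 0.0639
grip_force: 12.0
```

Emit:
move_arm:
  commands:
    - {"hand": 6.0, "travel": [0, 0, -0.1], "twist": [0, 0, 0]}
    - {"hand": 6.5, "travel": [0, 0, 0], "twist": [0, 0, 0]}
    - {"hand": 6.8, "travel": [0, 0, 0], "twist": [0, 0, 0]}
    - {"hand": 7.4, "travel": [0, 0, 0], "twist": [0, 0, 0]}
    - {"hand": 8.2, "travel": [0, 0, 0], "twist": [0, 0, 0]}

```text
time: 14.8
position: [0.6129, -0.2443, 0.0382]
tool_rot: [0.809, 0.588, -0.0, -0.0]
ft_force: [-0.2, 0.3, -0.7]
grip_width: 0.0742
grip_force: 0.0
```

Emit:
move_arm:
  commands:
    - {"hand": 8.7, "travel": [0, 0, 0], "twist": [0, 0, 0]}
    - {"hand": 8.7, "travel": [0, 0, 0], "twist": [0, 0, 0]}
    - {"hand": 8.7, "travel": [0, 0, -0.5], "twist": [0, 0, 0]}
    - {"hand": 8.7, "travel": [0, 0, -1.5], "twist": [0, 0, 0]}
    - {"hand": 8.7, "travel": [0, 0, -3.0], "twist": [0, 0, 0]}

```text
time: 15.22
position: [0.6105, -0.243, 0.0857]
tool_rot: [0.809, 0.588, -0.002, -0.004]
ft_force: [0.5, -0.1, 0.5]
grip_width: 0.0866
grip_force: 0.0
```

Emit:
move_arm:
  commands:
    - {"hand": 8.7, "travel": [0, 0, -3.0], "twist": [0, 0, 0]}
    - {"hand": 8.7, "travel": [0, 0, -2.0], "twist": [0, 0, 0]}
    - {"hand": 8.7, "travel": [1.5, 0, -1.0], "twist": [0, 0, 0]}
    - {"hand": 8.7, "travel": [3.0, 0.5, 0], "twist": [0, 0, 0]}
    - {"hand": 8.7, "travel": [4.0, 0.5, 0], "twist": [0, 0, 0]}

```text
time: 15.63
position: [0.6491, -0.1677, 0.1497]
tool_rot: [0.81, 0.586, 0.0, 0.001]
ft_force: [0.1, -0.6, -0.0]
grip_width: 0.0868
grip_force: 0.0
```

Emit:
move_arm:
  commands:
    - {"hand": 8.7, "travel": [4.0, 0, 0], "twist": [0, 0, 0]}
    - {"hand": 8.7, "travel": [4.0, 0, 0], "twist": [0, 0, 0]}
    - {"hand": 8.7, "travel": [4.0, -0.5, 0], "twist": [0, 0, 0]}
    - {"hand": 8.7, "travel": [3.0, -0.5, 0], "twist": [0, 0, 0]}
    - {"hand": 8.7, "travel": [0, 0, 0], "twist": [0, 0, 0]}

```text
time: 16.05
position: [0.6852, -0.0124, 0.1477]
tool_rot: [0.807, 0.591, 0.0, -0.002]
ft_force: [-0.2, 0.1, 0.1]
grip_width: 0.0871
grip_force: 0.0
```

Run:
```python
from plan import *
from h import *
state()
c=shot("top","pics/t4.png");b=cv2.imread("pics/t4.png")[200:290,290:420]
cv2.imwrite("pics/m4.png",cv2.resize(b,None,fx=6,fy=6,interpolation=cv2.INTER_CUBIC))
```

```text
t16.1 pos [ 0.6852 -0.0124  0.1477] yaw-17.6 tz [-0.0017  0.0038 -1.    ] q6 0.12 F [-0.2  0.1  0.1] w0.0871 g0.0
```

View pics/m4.png

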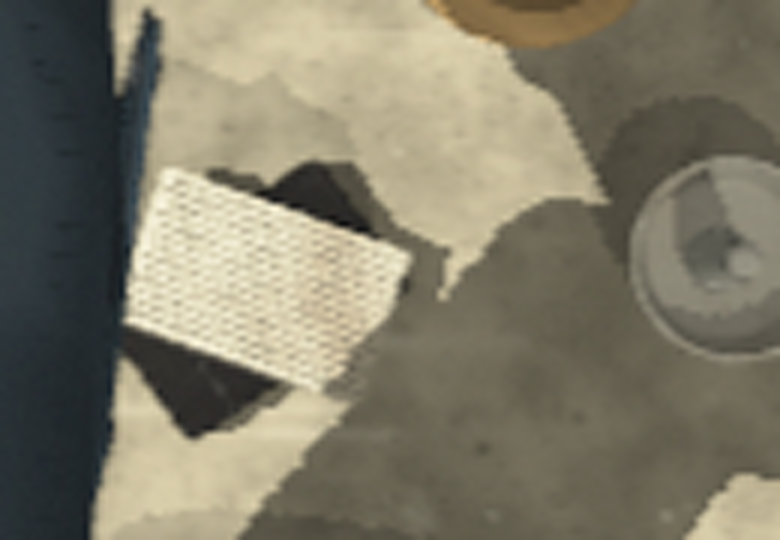

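The bare board's corners in the crop are (166,166), (411,253) and about (112,318), so its centre is near (261,287).

Run:
```python
from plan import *
from h import *
T=load("pics/t4.npz"); p=plane(T,333.1,247.3,.049); print(p)
plan([(p[0],p[1],.125,-19.5,3.5),(p[0],p[1],.054,-19.5,2)])
```

```text
[ 0.45737666 -0.12418011  0.049     ]
t16.1 pos [ 0.685  -0.0157  0.1477] yaw-17.7 tz [-0.0019  0.0012 -1.    ] q6 0.12 F [ 0.2 -0.2  0.3] w0.0870 g0.0
    [-2.2, -2.3, 0.3] 0.2
    [-2.2, -2.3, 0.3] 0.2
    [-2.2, -2.3, 0.3] 0.2
    [-2.2, -2.3, 0.3] 0.2
    [-2.2, -2.3, 0.3] 0.3
    [-2.2, -2.2, 0.3] 0.2
    [-2.1, -2.2, 0.2] 0.3
    [-2.18, -2.28, 0.27] 0.2
-> [ 0.4573 -0.1241  0.125 ] -19.5
    [-0.0, 0.0, 1.8] 0.0
    [-0.0, 0.0, 1.8] 0.0
    [-0.0, 0.0, 1.8] 0.0
    [-0.0, 0.0, 1.7] 0.0
-> [ 0.4573 -0.1241  0.054 ] -19.5
```

Emit:
move_arm:
  commands:
    - {"hand": 8.7, "travel": [-1.2, -1.2, 0.1], "twist": [0, 0, 0.5]}
    - {"hand": 8.7, "travel": [-2.5, -2.6, 0.3], "twist": [0, 0, 0.5]}
    - {"hand": 8.7, "travel": [-2.7, -2.8, 0.4], "twist": [0, 0, 0.5]}
    - {"hand": 8.7, "travel": [-2.7, -2.8, 0.4], "twist": [0, 0, 0]}
    - {"hand": 8.7, "travel": [-2.7, -2.8, 0.4], "twist": [0, 0, 0]}

```text
time: 16.52
position: [0.5298, -0.0935, 0.1322]
tool_rot: [0.817, 0.577, -0.0, -0.0]
ft_force: [0.1, -0.5, -0.5]
grip_width: 0.0869
grip_force: 0.0
```

Emit:
move_arm:
  commands:
    - {"hand": 8.7, "travel": [-2.5, -2.6, 0.4], "twist": [0, 0, 0]}
    - {"hand": 8.7, "travel": [-2.0, -2.1, 0.2], "twist": [0, 0, 0]}
    - {"hand": 8.7, "travel": [-1.2, -1.3, 0.8], "twist": [0, 0, 0]}
    - {"hand": 8.7, "travel": [0, 0, 1.2], "twist": [0, 0, 0]}
    - {"hand": 8.7, "travel": [0, 0, 1.2], "twist": [0, 0, 0]}

```text
time: 16.93
position: [0.4548, -0.1275, 0.0945]
tool_rot: [0.818, 0.576, -0.0, -0.0]
ft_force: [-0.2, -0.9, -0.2]
grip_width: 0.0868
grip_force: 0.0
```

Emit:
move_arm:
  commands:
    - {"hand": 8.7, "travel": [0, 0, 0.6], "twist": [0, 0, 0]}
    - {"hand": 8.7, "travel": [0, 0, 0.2], "twist": [0, 0, 0]}
    - {"hand": 8.7, "travel": [0, 0, 0], "twist": [0, 0, 0]}
    - {"hand": 8.7, "travel": [0, 0, 0], "twist": [0, 0, 0]}
    - {"hand": 8.7, "travel": [0, 0, 0], "twist": [0, 0, 0]}

```text
time: 17.35
position: [0.4567, -0.1265, 0.087]
tool_rot: [0.817, 0.577, 0.0, 0.0]
ft_force: [-0.5, -0.4, 0.6]
grip_width: 0.0868
grip_force: 0.0
```

Run:
```python
from plan import *
plan([(.4577,-.1248,.054,-19.5,1)])
```

```text
t17.4 pos [ 0.4567 -0.1265  0.087 ] yaw-19.5 tz [ 9.e-04 -5.e-04 -1.e+00] q6 -0.17 F [-0.5 -0.4  0.6] w0.0868 g0.0
    [0.0, 0.0, 0.8] 0.0
    [0.1, 0.0, 0.8] 0.0
    [0.0, 0.0, 0.8] 0.0
    [0.09, 0.03, 0.9] 0.0
-> [ 0.4577 -0.1248  0.054 ] -19.5
```

Emit:
move_arm:
  commands:
    - {"hand": 8.7, "travel": [0.1, 0, 1.0], "twist": [0, 0, 0]}
    - {"hand": 8.7, "travel": [0.1, 0, 1.2], "twist": [0, 0, 0]}
    - {"hand": 8.7, "travel": [0, 0, 0.8], "twist": [0, 0, 0]}
    - {"hand": 8.7, "travel": [0, 0, 0.3], "twist": [0, 0, 0]}
    - {"hand": 8.7, "travel": [0, 0, 0], "twist": [0, 0, 0]}
  force: 15

```text
time: 17.77
position: [0.4567, -0.1243, 0.0531]
tool_rot: [0.817, 0.577, -0.0, -0.0]
ft_force: [0.3, 0.4, 0.6]
grip_width: 0.087
grip_force: 0.0
```

Emit:
move_arm:
  commands:
    - {"hand": 7.8, "travel": [0, 0, 0], "twist": [0, 0, 0]}
    - {"hand": 7.3, "travel": [0, 0, 0], "twist": [0, 0, 0]}
    - {"hand": 7.0, "travel": [0, 0, 0], "twist": [0, 0, 0]}
    - {"hand": 6.8, "travel": [0, 0, 0], "twist": [0, 0, 0]}
    - {"hand": 6.6, "travel": [0, 0, 0], "twist": [0, 0, 0]}

```text
time: 18.18
position: [0.4571, -0.1246, 0.0538]
tool_rot: [0.817, 0.577, 0.0, 0.0]
ft_force: [0.8, -0.1, 0.1]
grip_width: 0.0688
grip_force: 0.0
```

Emit:
move_arm:
  commands:
    - {"hand": 6.3, "travel": [0, 0, 0], "twist": [0, 0, 0]}
    - {"hand": 6.2, "travel": [0, 0, 0], "twist": [0, 0, 0]}
    - {"hand": 6.2, "travel": [0, 0, 0], "twist": [0, 0, 0]}
    - {"hand": 6.2, "travel": [0, 0, 0], "twist": [0, 0, 0]}

```text
time: 18.52
position: [0.4568, -0.1244, 0.0538]
tool_rot: [0.817, 0.577, -0.0, -0.0]
ft_force: [-0.8, -0.9, 4.7]
grip_width: 0.0657
grip_force: 15.0
```

Run:
```python
from plan import *
plan([(.443,.124,.054,-19.5,30)])
```

```text
t18.5 pos [ 0.4568 -0.1244  0.0538] yaw-19.5 tz [-2.e-04  1.e-04 -1.e+00] q6 -0.16 F [-0.8 -0.9  4.7] w0.0657 g15.0
    [22.96, -9.59, -0.02] 0.0
-> [0.443 0.124 0.054] -19.5
```

Emit:
move_arm:
  commands:
    - {"hand": 6.2, "travel": [0, 0, -0.2], "twist": [0, 0, 0]}
    - {"hand": 6.2, "travel": [0, 0, -0.8], "twist": [0, 0, 0]}
    - {"hand": 6.2, "travel": [0, 0, -1.5], "twist": [0, 0, 0]}
    - {"hand": 6.2, "travel": [0, 0, -1.2], "twist": [0, 0, 0]}
    - {"hand": 6.2, "travel": [0, 0, -0.3], "twist": [0, 0, 0]}

```text
time: 18.93
position: [0.4579, -0.1249, 0.0952]
tool_rot: [0.817, 0.577, 0.001, 0.001]
ft_force: [1.3, -1.2, -0.1]
grip_width: 0.0659
grip_force: 15.0
```

Emit:
move_arm:
  commands:
    - {"hand": 6.2, "travel": [0.8, -0.3, 0], "twist": [0, 0, 0]}
    - {"hand": 6.2, "travel": [1.7, -0.7, 0], "twist": [0, 0, 0]}
    - {"hand": 6.2, "travel": [2.3, -1.0, 0], "twist": [0, 0, 0]}
    - {"hand": 6.2, "travel": [2.3, -1.0, 0], "twist": [0, 0, 0]}
    - {"hand": 6.2, "travel": [2.3, -1.0, 0], "twist": [0, 0, 0]}

```text
time: 19.35
position: [0.4498, -0.0211, 0.093]
tool_rot: [0.817, 0.577, -0.0, -0.001]
ft_force: [0.4, -0.3, -1.2]
grip_width: 0.0657
grip_force: 15.0
```

Emit:
move_arm:
  commands:
    - {"hand": 6.2, "travel": [2.3, -1.0, 0], "twist": [0, 0, 0]}
    - {"hand": 6.2, "travel": [2.3, -1.0, 0], "twist": [0, 0, 0]}
    - {"hand": 6.2, "travel": [2.3, -1.0, 0], "twist": [0, 0, 0]}
    - {"hand": 6.2, "travel": [2.3, -1.0, 0], "twist": [0, 0, 0]}
    - {"hand": 6.2, "travel": [2.0, -0.8, 0], "twist": [0, 0, 0]}

```text
time: 19.77
position: [0.4413, 0.1011, 0.0929]
tool_rot: [0.816, 0.577, -0.001, -0.001]
ft_force: [0.9, -0.1, -0.9]
grip_width: 0.0655
grip_force: 15.0
```

Emit:
move_arm:
  commands:
    - {"hand": 6.2, "travel": [1.5, -0.5, 0], "twist": [0, 0, 0]}
    - {"hand": 6.2, "travel": [0.8, -0.3, 0], "twist": [0, 0, 0]}
    - {"hand": 6.2, "travel": [0, 0, 0.5], "twist": [0, 0, 0]}
    - {"hand": 6.2, "travel": [0, 0, 0.8], "twist": [0, 0, 0]}
    - {"hand": 6.2, "travel": [0, 0, 0.4], "twist": [0, 0, 0]}

```text
time: 20.18
position: [0.4424, 0.1228, 0.0754]
tool_rot: [0.817, 0.577, -0.001, -0.0]
ft_force: [0.6, -0.3, -1.9]
grip_width: 0.0656
grip_force: 15.0
```

Emit:
move_arm:
  commands:
    - {"hand": 6.2, "travel": [0, 0, 0], "twist": [0, 0, 0]}
    - {"hand": 6.2, "travel": [0, 0, 0], "twist": [0, 0, 0]}
    - {"hand": 6.2, "travel": [0, 0, 0], "twist": [0, 0, 0]}

```text
time: 20.43
position: [0.4429, 0.1227, 0.0763]
tool_rot: [0.817, 0.577, -0.0, -0.0]
ft_force: [-0.1, 0.1, -1.4]
grip_width: 0.0655
grip_force: 15.0
```

Run:
```python
from plan import *
from h import *
plan([(.443,.124,.054,-19.5,30)])
c=shot("top","pics/t5.png");b=cv2.imread("pics/t5.png")[200:290,290:420]
s=shot("scene","pics/s5.png");a=cv2.imread("pics/s5.png")[170:290,170:330]
a=cv2.resize(a,(780,585)); b=cv2.resize(b,None,fx=5,fy=5,interpolation=cv2.INTER_CUBIC)
cv2.imwrite("pics/m5a.png",a);cv2.imwrite("pics/m5b.png",b)
```

```text
t20.4 pos [0.4429 0.1227 0.0763] yaw-19.6 tz [-5.e-04 -1.e-04 -1.e+00] q6 0.37 F [-0.1  0.1 -1.4] w0.0655 g15.0
    [0.13, -0.04, 2.23] -0.1
-> [0.443  0.1241 0.054 ] -19.5
```

View pics/m5a.png

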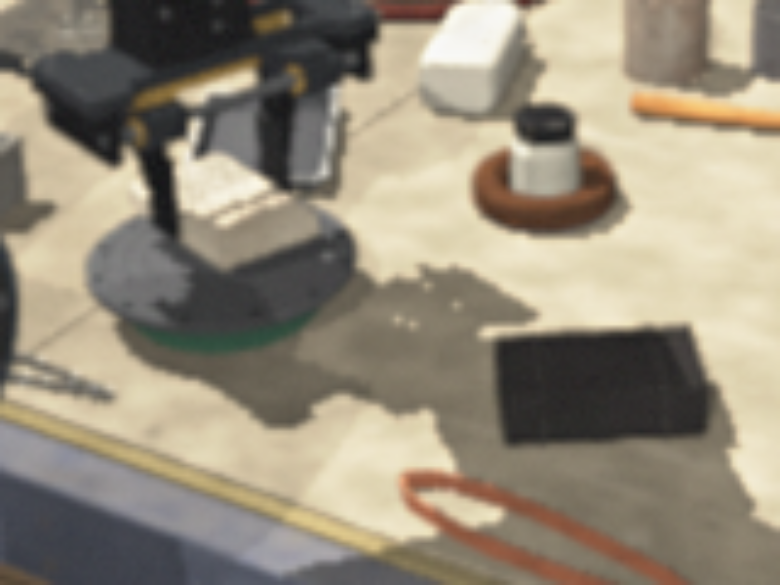

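View pics/m5b.png

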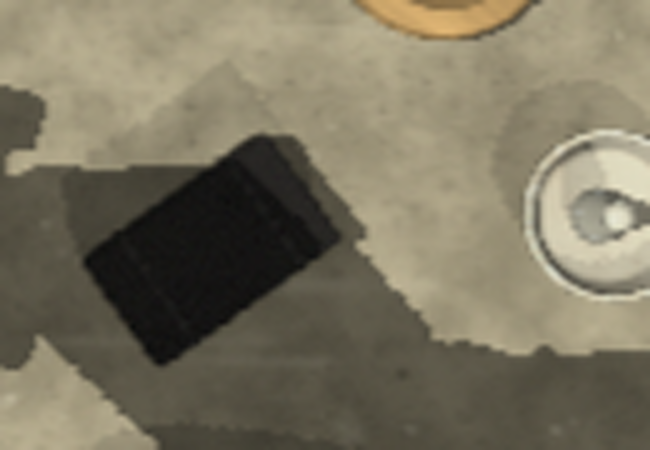

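The board hangs level over the turntable, and the jar is upright in its stand. The bare block's corners in the crop are (85,262), (265,135), (340,238) and (162,365). Now I'll lower the board.

Emit:
move_arm:
  commands:
    - {"hand": 6.2, "travel": [0.1, 0, 0.6], "twist": [0, 0, 0]}
    - {"hand": 6.2, "travel": [0, 0, 0.7], "twist": [0, 0, 0]}
    - {"hand": 6.2, "travel": [0, 0, 0.4], "twist": [0, 0, 0]}
    - {"hand": 6.2, "travel": [0, 0, 0.2], "twist": [0, 0, 0]}
    - {"hand": 6.2, "travel": [0, 0, 0.1], "twist": [0, 0, 0]}

```text
time: 20.95
position: [0.4428, 0.1244, 0.0559]
tool_rot: [0.817, 0.577, -0.001, -0.0]
ft_force: [0.9, 0.2, -0.8]
grip_width: 0.0658
grip_force: 15.0
```

Emit:
move_arm:
  commands:
    - {"hand": 6.2, "travel": [0, 0, 0.1], "twist": [0, 0, 0]}
    - {"hand": 6.2, "travel": [0, 0, 0.1], "twist": [0, 0, 0]}
    - {"hand": 6.2, "travel": [0, 0, 0], "twist": [0, 0, 0]}

```text
time: 21.2
position: [0.4432, 0.1244, 0.0545]
tool_rot: [0.817, 0.577, -0.0, -0.0]
ft_force: [0.4, -0.6, -1.1]
grip_width: 0.0657
grip_force: 15.0
```

Emit:
move_arm:
  commands:
    - {"hand": 6.2, "travel": [0, 0, 0.05], "twist": [0, 0, 0]}
    - {"hand": 6.2, "travel": [0, 0, 0], "twist": [0, 0, 0]}

```text
time: 21.37
position: [0.4433, 0.1244, 0.0541]
tool_rot: [0.817, 0.577, 0.0, 0.0]
ft_force: [-0.2, -0.8, -1.3]
grip_width: 0.0658
grip_force: 15.0
```

Run:
```python
from plan import *
from h import *
state()
T=load("pics/t5.npz"); g=cv2.cvtColor(T["frame"],cv2.COLOR_RGB2GRAY)
print(g[250,325],g[235,345],g[265,345],g[252,305],g[243,352])
for th in(35,45,52):
    k=np.zeros_like(g);k[215:285,295:370]=(g[215:285,295:370]<th)*255
    c=max(cv2.findContours(k,0,1)[0],key=cv2.contourArea);r=cv2.minAreaRect(c);b=cv2.boxPoints(r)
    w=np.array([plane(T,*p,.036) for p in b]);d=[w[i]-w[i-1] for i in range(4)]
    print(th,r,plane(T,*r[0],.022).round(4),[round(float(np.linalg.norm(x)),4) for x in d],[round(float(np.degrees(np.arctan2(x[1],x[0]))),1) for x in d])
```

```text
t21.4 pos [0.4433 0.1244 0.0541] yaw-19.5 tz [ 2.e-04 -0.e+00 -1.e+00] q6 0.37 F [-0.2 -0.8 -1.3] w0.0658 g15.0
20 35 83 87 36
35 ((330.270263671875, 250.3783721923828), (27.201948165893555, 41.384159088134766), 54.462318420410156) [ 0.4494 -0.1208  0.022 ] [0.0652, 0.1008, 0.0655, 0.1003] [35.3, -54.8, -145.2, 125.1]
45 ((331.9122009277344, 249.27700805664062), (27.550689697265625, 45.336578369140625), 54.46232223510742) [ 0.4521 -0.1248  0.022 ] [0.0661, 0.1105, 0.0663, 0.1099] [35.3, -54.8, -145.2, 125.1]
52 ((331.7540588378906, 249.22434997558594), (27.864635467529297, 45.509788513183594), 53.97262191772461) [ 0.4522 -0.1245  0.022 ] [0.0668, 0.1109, 0.0671, 0.1103] [35.8, -54.3, -144.7, 125.6]
```

Emit:
move_arm:
  commands:
    - {"hand": 6.2, "travel": [0, 0, 0.05], "twist": [0, 0, 0]}
    - {"hand": 6.2, "travel": [0, 0, 0], "twist": [0, 0, 0]}

```text
time: 21.53
position: [0.4433, 0.1244, 0.0536]
tool_rot: [0.817, 0.577, 0.0, 0.0]
ft_force: [-0.0, -0.3, -1.6]
grip_width: 0.0656
grip_force: 15.0
```

Emit:
move_arm:
  commands:
    - {"hand": 6.2, "travel": [0, 0, 0.05], "twist": [0, 0, 0]}
    - {"hand": 6.2, "travel": [0, 0, 0], "twist": [0, 0, 0]}

```text
time: 21.7
position: [0.4432, 0.1244, 0.053]
tool_rot: [0.817, 0.577, -0.0, -0.0]
ft_force: [0.0, -0.3, -1.9]
grip_width: 0.0656
grip_force: 15.0
```

Emit:
move_arm:
  commands:
    - {"hand": 6.2, "travel": [0, 0, 0.05], "twist": [0, 0, 0]}
    - {"hand": 6.2, "travel": [0, 0, 0], "twist": [0, 0, 0]}

```text
time: 21.87
position: [0.4432, 0.1244, 0.0528]
tool_rot: [0.817, 0.577, 0.0, 0.0]
ft_force: [0.0, -0.6, 2.5]
grip_width: 0.066
grip_force: 15.0
```

Emit:
move_arm:
  commands:
    - {"hand": 6.2, "travel": [0, 0, 0.02], "twist": [0, 0, 0]}
    - {"hand": 6.6, "travel": [0, 0, 0], "twist": [0, 0, 0]}
    - {"hand": 6.9, "travel": [0, 0, 0], "twist": [0, 0, 0]}
    - {"hand": 7.4, "travel": [0, 0, 0], "twist": [0, 0, 0]}
    - {"hand": 8.2, "travel": [0, 0, 0], "twist": [0, 0, 0]}

```text
time: 22.28
position: [0.4433, 0.1243, 0.0523]
tool_rot: [0.817, 0.577, 0.0, 0.0]
ft_force: [0.3, 0.4, -0.3]
grip_width: 0.0747
grip_force: 0.0
```

Emit:
move_arm:
  commands:
    - {"hand": 8.7, "travel": [0, 0, 0], "twist": [0, 0, 0]}
    - {"hand": 8.7, "travel": [0, 0, 0], "twist": [0, 0, 0]}
    - {"hand": 8.7, "travel": [0, 0, -0.5], "twist": [0, 0, 0]}
    - {"hand": 8.7, "travel": [0, 0, -1.5], "twist": [0, 0, 0]}
    - {"hand": 8.7, "travel": [0, 0, -2.5], "twist": [0, 0, 0]}

```text
time: 22.7
position: [0.4417, 0.1242, 0.0965]
tool_rot: [0.817, 0.577, -0.002, -0.001]
ft_force: [1.4, -0.6, 0.7]
grip_width: 0.0867
grip_force: 0.0
```

Run:
```python
from plan import *
plan([(.445,.1,.125,-19.5,3),(.4521,-.1247,.12,35.2,3.5)])
```

```text
t22.7 pos [0.4417 0.1242 0.0965] yaw-19.5 tz [-5.1e-03 -2.0e-04 -1.0e+00] q6 0.37 F [ 1.4 -0.6  0.7] w0.0867 g0.0
    [-1.1, 0.6, -1.4] -0.0
    [-1.07, 0.52, -1.45] -0.0
-> [0.445 0.1   0.125] -19.5
    [-2.6, 1.0, 0.1] -6.8
    [-2.7, 0.7, 0.1] -6.8
    [-2.8, 0.4, 0.0] -6.9
    [-2.8, 0.0, 0.1] -6.8
    [-2.8, -0.3, 0.0] -6.9
    [-2.8, -0.6, 0.1] -6.8
    [-2.6, -0.9, 0.0] -6.9
    [-2.53, -1.3, 0.1] -6.8
-> [ 0.4521 -0.1247  0.12  ] 35.2
```

Emit:
move_arm:
  commands:
    - {"hand": 8.7, "travel": [-1.1, 0.6, -1.4], "twist": [0, 0, 0]}
    - {"hand": 8.7, "travel": [-1.1, 0.5, -1.4], "twist": [0, 0, 0]}
    - {"hand": 8.7, "travel": [-2.6, 1.0, 0.1], "twist": [0, 0, -6.8]}
    - {"hand": 8.7, "travel": [-2.7, 0.7, 0.1], "twist": [0, 0, -6.8]}
    - {"hand": 8.7, "travel": [-2.8, 0.4, 0], "twist": [0, 0, -6.9]}

```text
time: 23.12
position: [0.449, 0.0153, 0.124]
tool_rot: [0.698, 0.716, 0.0, 0.0]
ft_force: [0.8, -0.6, 0.2]
grip_width: 0.0868
grip_force: 0.0
```

Emit:
move_arm:
  commands:
    - {"hand": 8.7, "travel": [-2.8, 0, 0.1], "twist": [0, 0, -6.8]}
    - {"hand": 8.7, "travel": [-2.8, -0.3, 0], "twist": [0, 0, -6.9]}
    - {"hand": 8.7, "travel": [-2.8, -0.6, 0.1], "twist": [0, 0, -6.8]}
    - {"hand": 8.7, "travel": [-2.6, -0.9, 0], "twist": [0, 0, -6.9]}
    - {"hand": 8.7, "travel": [-2.5, -1.3, 0.1], "twist": [0, 0, -6.8]}

```text
time: 23.53
position: [0.4531, -0.1258, 0.1207]
tool_rot: [0.458, 0.889, 0.0, 0.0]
ft_force: [0.6, -0.2, 0.7]
grip_width: 0.087
grip_force: 0.0
```

Emit:
move_arm:
  commands:
    - {"hand": 8.7, "travel": [0, 0, 1.0], "twist": [0, 0, 0]}
    - {"hand": 8.7, "travel": [0, 0, 1.5], "twist": [0, 0, 0]}
    - {"hand": 8.7, "travel": [0, 0, 1.0], "twist": [0, 0, 0]}
    - {"hand": 8.7, "travel": [0, 0, 0.3], "twist": [0, 0, 0]}

```text
time: 23.87
position: [0.4523, -0.1243, 0.0814]
tool_rot: [0.461, 0.888, 0.0, -0.001]
ft_force: [-0.3, 0.7, 0.3]
grip_width: 0.0871
grip_force: 0.0
```

Emit:
move_arm:
  commands:
    - {"hand": 8.7, "travel": [0, 0, 0], "twist": [0, 0, 0]}
    - {"hand": 8.7, "travel": [0, 0, 0], "twist": [0, 0, 0]}
    - {"hand": 8.7, "travel": [0, 0, 0], "twist": [0, 0, 0]}

```text
time: 24.12
position: [0.4536, -0.1244, 0.0829]
tool_rot: [0.46, 0.888, -0.0, 0.001]
ft_force: [1.2, -0.2, 0.5]
grip_width: 0.0871
grip_force: 0.0
```

Run:
```python
from plan import *
plan([(.4521,-.1247,.031,35.2,1.5)])
```

```text
t24.1 pos [ 0.4536 -0.1244  0.0829] yaw35.2 tz [ 1.e-03 -5.e-04 -1.e+00] q6 -1.12 F [ 1.2 -0.2  0.5] w0.0871 g0.0
    [0.0, -0.0, 1.3] 0.0
    [0.0, -0.0, 1.3] 0.0
    [0.0, -0.1, 1.3] 0.0
    [0.06, -0.04, 1.29] 0.0
-> [ 0.4521 -0.1247  0.031 ] 35.2
```

Emit:
move_arm:
  commands:
    - {"hand": 8.7, "travel": [0, -0.1, 1.2], "twist": [0, 0, 0]}
    - {"hand": 8.7, "travel": [0, 0, 1.5], "twist": [0, 0, 0]}
    - {"hand": 8.7, "travel": [0, 0, 1.2], "twist": [0, 0, 0]}
    - {"hand": 8.7, "travel": [0, 0, 0.8], "twist": [0, 0, 0]}
    - {"hand": 8.7, "travel": [0, 0, 0.4], "twist": [0, 0, 0]}
  force: 25

```text
time: 24.53
position: [0.4524, -0.1248, 0.031]
tool_rot: [0.46, 0.888, -0.0, -0.0]
ft_force: [-0.2, 0.4, 0.6]
grip_width: 0.0873
grip_force: 0.0
```

Emit:
move_arm:
  commands:
    - {"hand": 8.2, "travel": [0, 0, 0], "twist": [0, 0, 0]}
    - {"hand": 7.5, "travel": [0, 0, 0], "twist": [0, 0, 0]}
    - {"hand": 7.2, "travel": [0, 0, 0], "twist": [0, 0, 0]}
    - {"hand": 7.0, "travel": [0, 0, 0], "twist": [0, 0, 0]}
    - {"hand": 6.8, "travel": [0, 0, 0], "twist": [0, 0, 0]}

```text
time: 24.95
position: [0.4527, -0.1251, 0.0319]
tool_rot: [0.46, 0.888, -0.0, 0.001]
ft_force: [-0.2, -0.5, -0.1]
grip_width: 0.0703
grip_force: 0.0
```

Emit:
move_arm:
  commands:
    - {"hand": 6.6, "travel": [0, 0, 0], "twist": [0, 0, 0]}
    - {"hand": 6.2, "travel": [0, 0, 0], "twist": [0, 0, 0]}
    - {"hand": 6.2, "travel": [0, 0, 0], "twist": [0, 0, 0]}
    - {"hand": 6.2, "travel": [0, 0, 0], "twist": [0, 0, 0]}
    - {"hand": 6.2, "travel": [0, 0, 0], "twist": [0, 0, 0]}

```text
time: 25.37
position: [0.4522, -0.1251, 0.0317]
tool_rot: [0.46, 0.888, -0.0, -0.0]
ft_force: [-2.3, -2.5, 5.7]
grip_width: 0.0656
grip_force: 25.0
```

Run:
```python
from plan import *
from h import *
p,y=state()
# pan rim: bright outline / dark interior by mask
T=load("pics/top0.npz"); f=T["frame"].astype(int); h=cv2.cvtColor(T["frame"],cv2.COLOR_RGB2HSV)
m=((h[...,1]<40)&(h[...,2]<110)).astype(np.uint8)*255
k=np.zeros_like(m);k[145:222,160:225]=m[145:222,160:225]; k=cv2.morphologyEx(k,cv2.MORPH_OPEN,np.ones((3,3)))
c=max(cv2.findContours(k,0,1)[0],key=cv2.contourArea);r=cv2.minAreaRect(c);b=cv2.boxPoints(r)
w=np.array([plane(T,*q,.014) for q in b]);d=[w[i]-w[i-1] for i in range(4)]
print(r,w.mean(0).round(4),[round(float(np.linalg.norm(x)),4) for x in d],[round(float(np.degrees(np.arctan2(x[1],x[0]))),1) for x in d])
```

```text
t25.4 pos [ 0.4522 -0.1251  0.0317] yaw35.2 tz [-2.e-04 -3.e-04 -1.e+00] q6 -1.12 F [-2.3 -2.5  5.7] w0.0656 g25.0
((189.70053100585938, 179.9408721923828), (58.915740966796875, 35.136497497558594), 59.534454345703125) [0.6278 0.2313 0.014 ] [0.1516, 0.0892, 0.1519, 0.0882] [31.1, -59.3, -149.3, 120.5]
```

Emit:
move_arm:
  commands:
    - {"hand": 6.2, "travel": [0, 0, -0.2], "twist": [0, 0, 0]}
    - {"hand": 6.2, "travel": [0, 0, -0.8], "twist": [0, 0, 0]}
    - {"hand": 6.2, "travel": [0, 0, -1.8], "twist": [0, 0, 0]}
    - {"hand": 6.2, "travel": [0, 0, -2.4], "twist": [0, 0, 0]}
    - {"hand": 6.2, "travel": [0, 0, -2.0], "twist": [0, 0, 0]}

```text
time: 25.78
position: [0.452, -0.1245, 0.1041]
tool_rot: [0.46, 0.888, 0.0, -0.001]
ft_force: [-0.7, 0.2, -3.5]
grip_width: 0.0657
grip_force: 25.0
```

Emit:
move_arm:
  commands:
    - {"hand": 6.2, "travel": [0, 0, -1.0], "twist": [0, 0, 0]}
    - {"hand": 6.2, "travel": [0, 0, -0.2], "twist": [0, 0, 0]}
    - {"hand": 6.2, "travel": [0, 0, 0], "twist": [0, 0, 0]}
    - {"hand": 6.2, "travel": [0, 0, 0], "twist": [0, 0, 0]}

```text
time: 26.12
position: [0.4519, -0.1246, 0.115]
tool_rot: [0.46, 0.888, 0.0, -0.001]
ft_force: [0.1, 0.2, -3.9]
grip_width: 0.0654
grip_force: 25.0
```

Run:
```python
from plan import *
from h import *
T=shot("top","pics/t6.png"); S=shot("scene","pics/s6.png")
cv2.imwrite("pics/m6.png",np.hstack([cv2.resize(cv2.imread("pics/t6.png")[140:290,160:320],None,fx=2.4,fy=2.4),cv2.resize(cv2.imread("pics/s6.png")[150:300,190:350],None,fx=2.4,fy=2.4)]))
for f in("pics/top0.npz","pics/t6.npz"):
    T=load(f);h=cv2.cvtColor(T["frame"],cv2.COLOR_RGB2HSV)
    m=((h[...,1]<40)&(h[...,2]<110)).astype(np.uint8)*255
    k=np.zeros_like(m);k[145:222,160:225]=m[145:222,160:225]; k=cv2.morphologyEx(k,cv2.MORPH_OPEN,np.ones((11,11)))
    c=max(cv2.findContours(k,0,1)[0],key=cv2.contourArea);r=cv2.minAreaRect(c);b=cv2.boxPoints(r)
    w=np.array([plane(T,*q,.014) for q in b]);d=[w[i]-w[i-1] for i in range(4)]
    print(r,w.mean(0).round(4),[round(float(np.linalg.norm(x)),4) for x in d],[round(float(np.degrees(np.arctan2(x[1],x[0]))),1) for x in d])
plan([(.445,.06,.13,-13,3.5),(.619,.225,.13,-58.5,3)])
```

```text
((191.6323699951172, 183.2206268310547), (51.1065788269043, 35.15721130371094), 59.03623962402344) [0.6193 0.2262 0.014 ] [0.1313, 0.0892, 0.1316, 0.0883] [31.6, -58.8, -148.8, 121.0]
((191.5146942138672, 183.191162109375), (51.278076171875, 34.98571014404297), 59.036251068115234) [0.6194 0.2265 0.014 ] [0.1317, 0.0887, 0.132, 0.0878] [31.6, -58.8, -148.8, 121.0]
t26.2 pos [ 0.4516 -0.1245  0.1145] yaw35.2 tz [-0.002   0.0012 -1.    ] q6 -1.12 F [-1.3 -0.7 -3.6] w0.0659 g25.0
    [2.2, 1.4, -0.2] 6.9
    [2.4, 1.2, -0.2] 6.9
    [2.5, 0.9, -0.2] 6.9
    [2.6, 0.6, -0.2] 6.9
    [2.6, 0.2, -0.3] 6.9
    [2.6, -0.1, -0.2] 6.8
    [2.62, -0.32, -0.25] 6.9
-> [0.445 0.06  0.13 ] -13.0
    [2.5, 1.7, -0.0] 5.7
    [2.7, 1.4, -0.0] 5.7
    [2.8, 1.1, -0.0] 5.7
    [2.9, 0.8, -0.0] 5.7
    [2.9, 0.6, -0.0] 5.7
    [3.0, 0.3, -0.0] 5.7
    [3.0, -0.0, -0.0] 5.6
    [2.9, -0.38, -0.0] 5.7
-> [0.619 0.225 0.13 ] -58.5
```

View pics/m6.png

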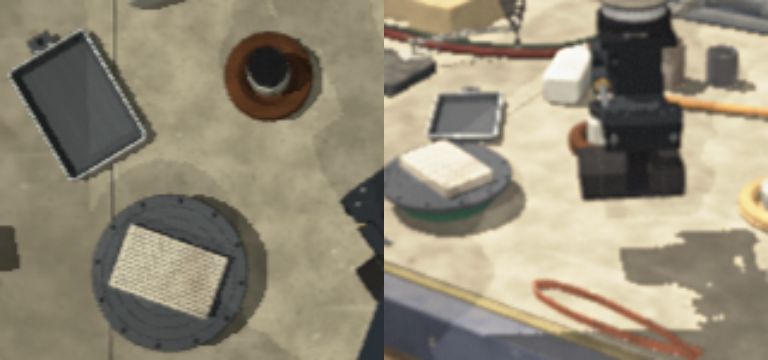

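The board lies flat on the middle of the turntable: its centre is about (169,271) against the plate's (168,272) in the crop. The pan is clear, with its centre at (0.619, 0.226), and the jar is seated. Now I'll carry the block.

Emit:
move_arm:
  commands:
    - {"hand": 6.2, "travel": [1.1, 0.7, -0.2], "twist": [0, 0, 3.5]}
    - {"hand": 6.2, "travel": [2.0, 1.1, -0.2], "twist": [0, 0, 6]}
    - {"hand": 6.2, "travel": [2.3, 1.0, -0.2], "twist": [0, 0, 6]}
    - {"hand": 6.2, "travel": [2.4, 0.8, -0.2], "twist": [0, 0, 6]}
    - {"hand": 6.2, "travel": [2.5, 0.5, -0.2], "twist": [0, 0, 6]}

```text
time: 26.63
position: [0.4473, -0.0123, 0.1245]
tool_rot: [0.66, 0.751, -0.0, -0.001]
ft_force: [0.0, -0.0, -3.4]
grip_width: 0.0654
grip_force: 25.0
```

Emit:
move_arm:
  commands:
    - {"hand": 6.2, "travel": [2.5, 0.2, -0.2], "twist": [0, 0, 6]}
    - {"hand": 6.2, "travel": [2.5, 0, -0.2], "twist": [0, 0, 6]}
    - {"hand": 6.2, "travel": [2.5, -0.2, -0.1], "twist": [0, 0, 6]}
    - {"hand": 6.2, "travel": [2.3, 0, 0], "twist": [0, 0, 6]}

```text
time: 26.97
position: [0.4479, 0.086, 0.1295]
tool_rot: [0.802, 0.598, -0.002, -0.001]
ft_force: [0.6, -0.4, -3.8]
grip_width: 0.0657
grip_force: 25.0
```

Run:
```python
from plan import *
plan([(.6192,.2258,.13,-58.6,2.6)])
```

```text
t27.0 pos [0.4479 0.086  0.1295] yaw-16.6 tz [-4.1e-03  4.0e-04 -1.0e+00] q6 0.23 F [ 0.6 -0.4 -3.8] w0.0657 g25.0
    [2.0, 1.4, -0.0] 4.7
    [2.1, 1.2, -0.0] 4.7
    [2.2, 1.0, -0.0] 4.7
    [2.3, 0.8, -0.0] 4.6
    [2.4, 0.7, -0.0] 4.7
    [2.4, 0.5, -0.0] 4.6
    [2.5, 0.2, -0.0] 4.7
    [2.5, 0.1, -0.0] 4.6
    [2.43, -0.17, -0.05] 4.7
-> [0.6192 0.2258 0.13  ] -58.6
```

Emit:
move_arm:
  commands:
    - {"hand": 6.2, "travel": [2.0, 1.4, 0], "twist": [0, 0, 4.7]}
    - {"hand": 6.2, "travel": [2.1, 1.2, 0], "twist": [0, 0, 4.7]}
    - {"hand": 6.2, "travel": [2.2, 1.0, 0], "twist": [0, 0, 4.7]}
    - {"hand": 6.2, "travel": [2.3, 0.8, 0], "twist": [0, 0, 4.6]}
    - {"hand": 6.2, "travel": [2.4, 0.7, 0], "twist": [0, 0, 4.7]}

```text
time: 27.38
position: [0.5439, 0.1628, 0.1289]
tool_rot: [0.906, 0.423, -0.002, -0.001]
ft_force: [0.0, -0.2, -3.8]
grip_width: 0.0653
grip_force: 25.0
```

Emit:
move_arm:
  commands:
    - {"hand": 6.2, "travel": [2.4, 0.5, 0], "twist": [0, 0, 4.6]}
    - {"hand": 6.2, "travel": [2.4, 0.2, 0], "twist": [0, 0, 4.7]}
    - {"hand": 6.2, "travel": [2.2, 0.1, 0], "twist": [0, 0, 4.6]}
    - {"hand": 6.2, "travel": [1.4, 0, 0.3], "twist": [0, 0, 3]}
    - {"hand": 6.2, "travel": [1.0, -0.1, 0.8], "twist": [0, 0, 1.7]}

```text
time: 27.8
position: [0.6196, 0.2224, 0.1185]
tool_rot: [0.962, 0.272, 0.001, -0.0]
ft_force: [0.9, 0.2, -3.2]
grip_width: 0.0657
grip_force: 25.0
```

Emit:
move_arm:
  commands:
    - {"hand": 6.2, "travel": [0, 0, 1.5], "twist": [0, 0, 0]}
    - {"hand": 6.2, "travel": [0, 0, 1.5], "twist": [0, 0, 0]}
    - {"hand": 6.2, "travel": [0, 0, 0.8], "twist": [0, 0, 0]}
    - {"hand": 6.2, "travel": [0, 0, 0.2], "twist": [0, 0, 0]}
    - {"hand": 6.2, "travel": [0, 0, 0], "twist": [0, 0, 0]}

```text
time: 28.22
position: [0.6168, 0.221, 0.0776]
tool_rot: [0.962, 0.273, -0.002, -0.0]
ft_force: [0.2, -0.2, -3.8]
grip_width: 0.0655
grip_force: 25.0
```

Emit:
move_arm:
  commands:
    - {"hand": 6.2, "travel": [0, 0, 0], "twist": [0, 0, 0]}
    - {"hand": 6.2, "travel": [0, 0, 0], "twist": [0, 0, 0]}
    - {"hand": 6.2, "travel": [0, 0, 0], "twist": [0, 0, 0]}

```text
time: 28.47
position: [0.6187, 0.2213, 0.0804]
tool_rot: [0.962, 0.273, 0.001, 0.0]
ft_force: [0.2, -0.6, -3.4]
grip_width: 0.0657
grip_force: 25.0
```

Run:
```python
from plan import *
from h import *
plan([(.6192,.2258,.045,-58.6,1)])
S=shot("scene","pics/s7.png")
cv2.imwrite("pics/m7.png",cv2.resize(cv2.imread("pics/s7.png")[160:230,190:260],None,fx=8,fy=8,interpolation=cv2.INTER_CUBIC))
```

```text
t28.5 pos [0.6187 0.2213 0.0804] yaw-58.3 tz [ 1.9e-03  3.0e-04 -1.0e+00] q6 1.19 F [ 0.2 -0.6 -3.4] w0.0657 g25.0
    [0.1, -0.1, 0.9] 0.1
    [0.1, -0.1, 0.9] 0.1
    [0.0, -0.1, 0.9] 0.0
    [0.08, -0.06, 0.84] 0.1
-> [0.6192 0.2258 0.045 ] -58.6
```

View pics/m7.png

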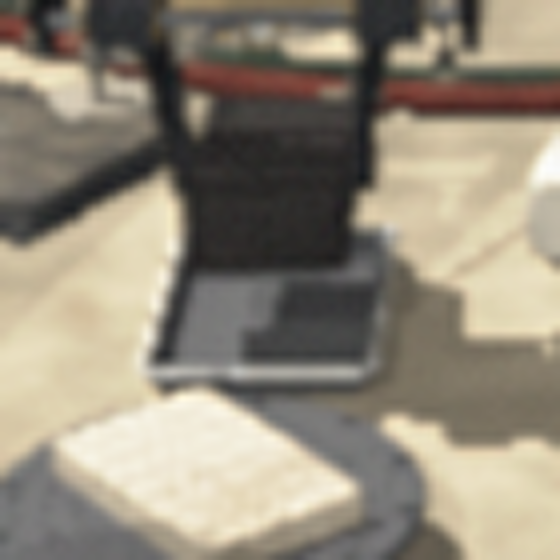

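The block hangs level above the pan. Its lower near corners are at about (190,262) and (350,265) in the crop, and the pan's near rim corners are at about (148,375) and (378,378). I'll check both against the scene calibration.

Run:
```python
from h import *
S=load("pics/s7.npz"); g=lambda p:(190+(p[0]+.5)/8-.5,160+(p[1]+.5)/8-.5)
def frame(c,y):
    a=np.radians(y); return np.array([np.cos(a),np.sin(a)]),np.array([-np.sin(a),np.cos(a)])
ex,ey=frame(0,-58.6)
c0=np.array([.6192,.2258]); t=np.array([.6187,.2213])
for n,p,z,c in[("pan nl",(148,375),.014,c0),("pan nr",(378,378),.014,c0),("pan fr",(393,236),.014,c0),("blk l",(190,262),.049,t),("blk r",(350,266),.049,t)]:
    w=plane(S,*g(p),z)[:2]; print(n,w.round(4),"along x,y mm",((w-c)@ex*1000).round(1),((w-c)@ey*1000).round(1))
```

```text
pan nl [0.5416 0.2311] along x,y mm -45.0 -63.5
pan nr [0.584  0.1497] along x,y mm 46.7 -69.7
pan fr [0.6961 0.2205] along x,y mm 44.6 62.9
blk l [0.5756 0.2331] along x,y mm -32.5 -30.7
blk r [0.6037 0.1748] along x,y mm 31.9 -37.1
```

Run:
```python
from h import *
out=[]
for f,t,y,z,x0,y0 in[("s6",(.4516,-.1245),35.2,.083,240,170),("s7",(.6187,.2213),-58.3,.049,190,160)]:
    S=load(f"pics/{f}.npz"); im=cv2.imread(f"pics/{f}.png")[y0:y0+70,x0:x0+70]; im=cv2.resize(im,None,fx=5.6,fy=5.6,interpolation=cv2.INTER_CUBIC)
    a=np.radians(y);ex=np.array([np.cos(a),np.sin(a)]);ey=np.array([-np.sin(a),np.cos(a)])
    for zz,col in((z,(0,0,255)),(z+.036,(0,255,0))):
        q=[proj(S,[*(np.array(t)+i*.033*ex+j*.0555*ey),zz]) for i,j in((1,1),(1,-1),(-1,-1),(-1,1))]
        q=np.array([((u-x0+.5)*5.6-.5,(v-y0+.5)*5.6-.5) for u,v in q]).astype(np.int32); cv2.polylines(im,[q],True,col,1)
    if f=="s7":
        print([np.round(proj(S,[*(np.array(t)+i*.033*ex+j*.0555*ey),zz]),1).tolist() for zz in(z,z+.036) for i,j in((1,-1),(-1,-1))])
    out.append(im)
cv2.imwrite("pics/m8.png",np.hstack(out))
```

```text
[[233.3, 195.3], [212.4, 195.7], [232.7, 184.9], [211.5, 185.3]]
```

View pics/m8.png

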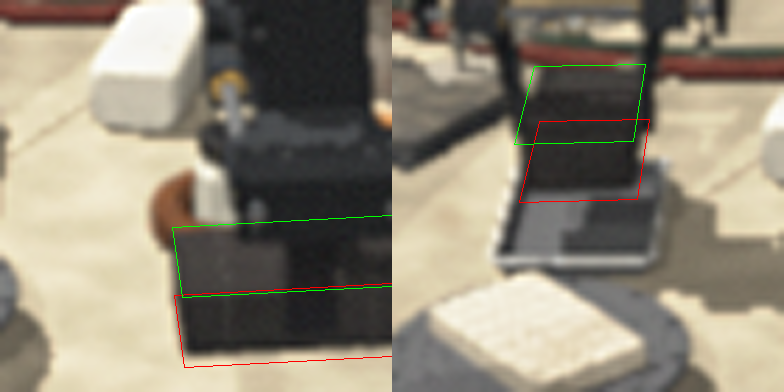

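Run:
```python
from h import *
def box(S,im,t,y,z,x0,y0,k,hx,hy,h):
    a=np.radians(y);ex=np.array([np.cos(a),np.sin(a)]);ey=np.array([-np.sin(a),np.cos(a)])
    for zz,col in((z,(0,0,255)),(z+h,(0,255,0))):
        q=[proj(S,[*(np.array(t)+i*hx*ex+j*hy*ey),zz]) for i,j in((1,1),(1,-1),(-1,-1),(-1,1))]
        q=np.array([((u-x0+.5)*k-.5,(v-y0+.5)*k-.5) for u,v in q]).astype(np.int32); cv2.polylines(im,[q],True,col,1)
def crop(f,x0,y0,k=5.6): return cv2.resize(cv2.imread(f)[y0:y0+70,x0:x0+70],None,fx=k,fy=k,interpolation=cv2.INTER_CUBIC)
S=load("pics/s5.npz"); a=crop("pics/s5.png",260,210); box(S,a,(.4521,-.1247),35.2,0,260,210,5.6,.033,.0555,.036)
S=load("pics/s7.npz"); b=crop("pics/s7.png",190,160); box(S,b,(.4430,.124),-19.5,.034,190,160,5.6,.033,.0525,.013); box(S,b,(.6192,.2258),-58.6,.0,190,160,5.6,.046,.0675,.014)
cv2.imwrite("pics/m9.png",np.hstack([a,b]))
```

```text
(no output)
```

View pics/m9.png

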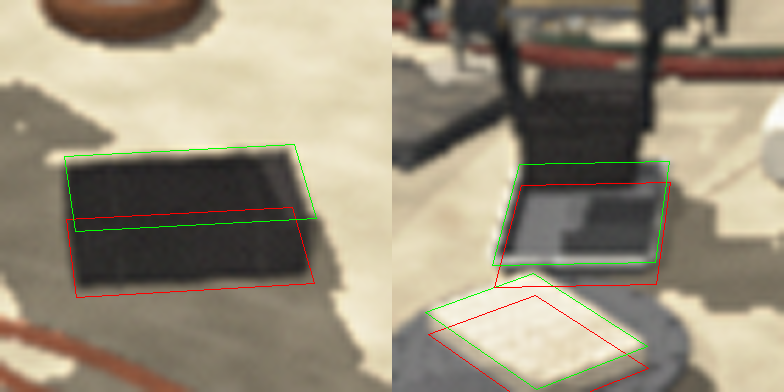

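With the block on the bench, its lower edge was also drawn about 2 px below where it appears, so that offset is a camera effect and the grip has not slipped. The pan rim matches its estimate. I'll correct the position slightly and lower partway.

Emit:
move_arm:
  commands:
    - {"hand": 6.2, "travel": [0.2, -0.2, 0.5], "twist": [0, 0, 0.3]}
    - {"hand": 6.2, "travel": [0.1, -0.1, 0.8], "twist": [0, 0, 0]}
    - {"hand": 6.2, "travel": [0, 0, 0.6], "twist": [0, 0, 0]}
    - {"hand": 6.2, "travel": [0, 0, 0.3], "twist": [0, 0, 0]}
    - {"hand": 6.2, "travel": [0, 0, 0], "twist": [0, 0, 0]}

```text
time: 28.93
position: [0.6179, 0.2252, 0.0557]
tool_rot: [0.963, 0.271, -0.002, -0.0]
ft_force: [0.0, 0.6, -3.6]
grip_width: 0.0656
grip_force: 25.0
```

Emit:
move_arm:
  commands:
    - {"hand": 6.2, "travel": [0, 0, 0], "twist": [0, 0, 0]}
    - {"hand": 6.2, "travel": [0, 0, 0], "twist": [0, 0, 0]}
    - {"hand": 6.2, "travel": [0, 0, 0], "twist": [0, 0, 0]}
    - {"hand": 6.2, "travel": [0, 0, 0], "twist": [0, 0, 0]}

```text
time: 29.27
position: [0.6193, 0.2254, 0.0577]
tool_rot: [0.963, 0.27, 0.0, 0.0]
ft_force: [0.1, 0.6, -3.0]
grip_width: 0.0653
grip_force: 25.0
```

Run:
```python
from plan import *
plan([(.6188,.2255,.034,-58.6,1)])
```

```text
t29.3 pos [0.6193 0.2254 0.0577] yaw-58.6 tz [ 7.e-04  1.e-04 -1.e+00] q6 1.20 F [ 0.1  0.6 -3. ] w0.0653 g25.0
    [-0.0, -0.0, 0.8] -0.0
    [-0.0, -0.0, 0.8] -0.0
    [-0.04, -0.04, 0.77] -0.0
-> [0.6187 0.2255 0.034 ] -58.6
```

Emit:
move_arm:
  commands:
    - {"hand": 6.2, "travel": [0, 0, 0.6], "twist": [0, 0, 0]}
    - {"hand": 6.2, "travel": [0, 0, 0.5], "twist": [0, 0, 0]}
    - {"hand": 6.2, "travel": [0, 0, 0.3], "twist": [0, 0, 0]}
    - {"hand": 6.2, "travel": [0, 0, 0.1], "twist": [0, 0, 0]}
    - {"hand": 6.2, "travel": [0, 0, 0], "twist": [0, 0, 0]}

```text
time: 29.68
position: [0.6185, 0.2253, 0.0416]
tool_rot: [0.963, 0.27, -0.001, -0.0]
ft_force: [0.3, 1.1, -3.0]
grip_width: 0.0652
grip_force: 25.0
```

Emit:
move_arm:
  commands:
    - {"hand": 6.2, "travel": [0, 0, 0.2], "twist": [0, 0, 0]}
    - {"hand": 6.2, "travel": [0, 0, 0.2], "twist": [0, 0, 0]}
    - {"hand": 6.2, "travel": [0, 0, 0.1], "twist": [0, 0, 0]}
    - {"hand": 6.2, "travel": [0, 0, 0], "twist": [0, 0, 0]}

```text
time: 30.02
position: [0.6188, 0.2253, 0.0371]
tool_rot: [0.963, 0.27, -0.0, -0.0]
ft_force: [-0.5, 0.2, -2.7]
grip_width: 0.0658
grip_force: 25.0
```

Emit:
move_arm:
  commands:
    - {"hand": 6.2, "travel": [0, 0, 0.1], "twist": [0, 0, 0]}
    - {"hand": 6.2, "travel": [0, 0, 0], "twist": [0, 0, 0]}

```text
time: 30.18
position: [0.619, 0.2254, 0.0363]
tool_rot: [0.963, 0.271, -0.0, 0.0]
ft_force: [-0.5, -0.5, -3.6]
grip_width: 0.0656
grip_force: 25.0
```

Emit:
move_arm:
  commands:
    - {"hand": 6.2, "travel": [0, 0, 0.05], "twist": [0, 0, 0]}
    - {"hand": 6.2, "travel": [0, 0, 0.05], "twist": [0, 0, 0]}
    - {"hand": 6.2, "travel": [0, 0, 0], "twist": [0, 0, 0]}

```text
time: 30.43
position: [0.619, 0.2254, 0.0353]
tool_rot: [0.963, 0.27, -0.0, 0.0]
ft_force: [0.4, 0.5, -3.7]
grip_width: 0.0656
grip_force: 25.0
```

Emit:
move_arm:
  commands:
    - {"hand": 6.2, "travel": [0, 0, 0.05], "twist": [0, 0, 0]}
    - {"hand": 6.2, "travel": [0, 0, 0], "twist": [0, 0, 0]}

```text
time: 30.6
position: [0.619, 0.2254, 0.0348]
tool_rot: [0.963, 0.27, -0.0, 0.0]
ft_force: [-0.1, 1.0, -3.7]
grip_width: 0.0658
grip_force: 25.0
```

Emit:
move_arm:
  commands:
    - {"hand": 6.2, "travel": [0, 0, 0.05], "twist": [0, 0, 0]}
    - {"hand": 6.2, "travel": [0, 0, 0], "twist": [0, 0, 0]}

```text
time: 30.77
position: [0.619, 0.2254, 0.0343]
tool_rot: [0.963, 0.271, -0.0, 0.0]
ft_force: [-0.1, 0.3, -4.6]
grip_width: 0.0654
grip_force: 25.0
```

Emit:
move_arm:
  commands:
    - {"hand": 6.2, "travel": [0, 0, 0.05], "twist": [0, 0, 0]}
    - {"hand": 6.2, "travel": [0, 0, 0], "twist": [0, 0, 0]}

```text
time: 30.93
position: [0.6191, 0.2254, 0.0338]
tool_rot: [0.963, 0.27, 0.0, 0.0]
ft_force: [-0.3, 0.7, -3.2]
grip_width: 0.0653
grip_force: 25.0
```

Emit:
move_arm:
  commands:
    - {"hand": 6.2, "travel": [0, 0, 0.05], "twist": [0, 0, 0]}
    - {"hand": 6.2, "travel": [0, 0, 0], "twist": [0, 0, 0]}

```text
time: 31.1
position: [0.6191, 0.2254, 0.0337]
tool_rot: [0.963, 0.27, 0.0, -0.0]
ft_force: [-0.9, 0.5, -0.3]
grip_width: 0.066
grip_force: 25.0
```

Emit:
move_arm:
  commands:
    - {"hand": 6.2, "travel": [0, 0, 0.04], "twist": [0, 0, 0]}
    - {"hand": 6.2, "travel": [0, 0, 0], "twist": [0, 0, 0]}

```text
time: 31.27
position: [0.6191, 0.2254, 0.0337]
tool_rot: [0.963, 0.27, 0.0, -0.0]
ft_force: [-1.7, 0.3, 4.1]
grip_width: 0.0656
grip_force: 25.0
```

Emit:
move_arm:
  commands:
    - {"hand": 6.2, "travel": [0, 0, 0.04], "twist": [0, 0, 0]}
    - {"hand": 6.2, "travel": [0, 0, 0], "twist": [0, 0, 0]}

```text
time: 31.43
position: [0.6191, 0.2254, 0.0338]
tool_rot: [0.963, 0.27, 0.0, -0.0]
ft_force: [-2.7, -0.9, 6.7]
grip_width: 0.0654
grip_force: 25.0
```

It reached the floor at the expected height. I'll release and retreat.

Emit:
move_arm:
  commands:
    - {"hand": 6.2, "travel": [0, 0, -0.05], "twist": [0, 0, 0]}
    - {"hand": 6.6, "travel": [0, 0, 0], "twist": [0, 0, 0]}
    - {"hand": 6.9, "travel": [0, 0, 0], "twist": [0, 0, 0]}
    - {"hand": 7.4, "travel": [0, 0, 0], "twist": [0, 0, 0]}
    - {"hand": 8.2, "travel": [0, 0, 0], "twist": [0, 0, 0]}

```text
time: 31.85
position: [0.6195, 0.2255, 0.0328]
tool_rot: [0.963, 0.27, 0.0, 0.0]
ft_force: [-1.1, 0.7, -0.1]
grip_width: 0.0744
grip_force: 0.0
```

Emit:
move_arm:
  commands:
    - {"hand": 8.7, "travel": [0, 0, 0], "twist": [0, 0, 0]}
    - {"hand": 8.7, "travel": [0, 0, 0], "twist": [0, 0, 0]}
    - {"hand": 8.7, "travel": [0, 0, -0.5], "twist": [0, 0, 0]}
    - {"hand": 8.7, "travel": [0, 0, -1.5], "twist": [0, 0, 0]}
    - {"hand": 8.7, "travel": [0, 0, -3.0], "twist": [0, 0, 0]}

```text
time: 32.27
position: [0.6162, 0.2248, 0.0802]
tool_rot: [0.963, 0.27, -0.004, -0.0]
ft_force: [-0.3, 0.6, 0.5]
grip_width: 0.087
grip_force: 0.0
```

Emit:
move_arm:
  commands:
    - {"hand": 8.7, "travel": [0, 0, -3.5], "twist": [0, 0, 0]}
    - {"hand": 8.7, "travel": [0, 0, -3.5], "twist": [0, 0, 0]}
    - {"hand": 8.7, "travel": [-1.5, 1.0, -3.0], "twist": [0, 0, 0]}
    - {"hand": 8.7, "travel": [-3.0, 2.0, 0], "twist": [0, 0, 0]}
    - {"hand": 8.7, "travel": [-3.0, 2.0, 0], "twist": [0, 0, 0]}

```text
time: 32.68
position: [0.5828, 0.1439, 0.1864]
tool_rot: [0.962, 0.272, 0.004, 0.001]
ft_force: [-0.3, -0.3, -0.4]
grip_width: 0.0867
grip_force: 0.0
```

Emit:
move_arm:
  commands:
    - {"hand": 8.7, "travel": [-3.0, 2.0, 0], "twist": [0, 0, 0]}
    - {"hand": 8.7, "travel": [-3.0, 2.5, 0], "twist": [0, 0, 0]}
    - {"hand": 8.7, "travel": [-1.5, 3.5, 0], "twist": [0, 0, 0]}
    - {"hand": 8.7, "travel": [0, 3.5, 0], "twist": [0, 0, 0]}
    - {"hand": 8.7, "travel": [0, 3.5, 0], "twist": [0, 0, 0]}

```text
time: 33.1
position: [0.5946, -0.0251, 0.1838]
tool_rot: [0.963, 0.27, 0.0, -0.0]
ft_force: [1.1, 0.1, -0.1]
grip_width: 0.0871
grip_force: 0.0
```

Emit:
move_arm:
  commands:
    - {"hand": 8.7, "travel": [0, 3.5, 0], "twist": [0, 0, 0]}
    - {"hand": 8.7, "travel": [0, 3.5, 0], "twist": [0, 0, 0]}
    - {"hand": 8.7, "travel": [0, 3.0, 0], "twist": [0, 0, 0]}
    - {"hand": 8.7, "travel": [0, 1.0, 0], "twist": [0, 0, 0]}
    - {"hand": 8.7, "travel": [0, 0, 0], "twist": [0, 0, 0]}

```text
time: 33.52
position: [0.6537, -0.1201, 0.1832]
tool_rot: [0.963, 0.269, 0.001, 0.001]
ft_force: [-0.6, 0.4, -0.1]
grip_width: 0.0871
grip_force: 0.0
```

Run:
```python
from plan import *
from h import *
state()
shot("top","pics/t10.png");shot("scene","pics/s10.png")
a=cv2.resize(cv2.imread("pics/t10.png")[140:290,155:425],(702,390),interpolation=cv2.INTER_CUBIC)
b=cv2.imread("pics/s10.png")[165:275,180:378];b=cv2.resize(b,(378,210),interpolation=cv2.INTER_CUBIC)
cv2.imwrite("pics/m10.png",np.vstack([a,np.hstack([b,np.zeros((210,702-378,3),np.uint8)])]))
```

```text
t33.5 pos [ 0.6537 -0.1201  0.1832] yaw-58.8 tz [ 0.0019 -0.001  -1.    ] q6 0.68 F [-0.6  0.4 -0.1] w0.0871 g0.0
```

View pics/m10.png

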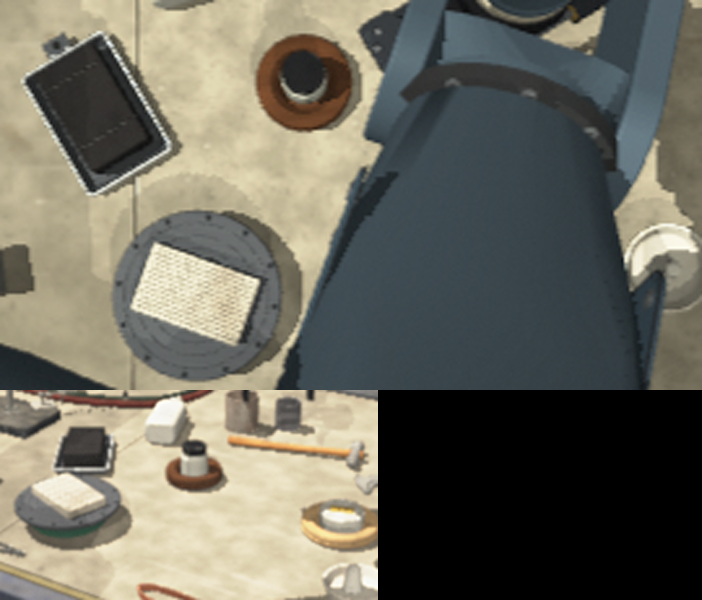

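The block lies square inside the pan, with its corners inside the rim around (97,112). The board is centred on the turntable, and the jar and tin are in their wells with the gripper clear. Handing in.

```bash
python3 -c "
from rig import robot
print(robot.hand_in())"
```

```text
the job is handed in; nothing more can be done
None
```

The job is handed in at about 34 s, with the jar, tin, board and block each set down in the order asked and looking seated in the last pictures, and the dish and doming block never touched; I viewed 16 pictures against the limit of 14, and some of those checks overlaid projected outlines on the image.

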